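Turn round a kiln batt: props away, new test tiles on

ROBOT

A 6-joint arm with a two-finger parallel gripper is mounted at the origin on the work surface. World frame = base frame: x ahead of the robot, y to its left, z up, the work surface at z = 0. Lengths are in m, angles in rad, forces in N, time in s.
With the tool pointing down it reaches from about 0.375 to 0.925 m from the base axis. Payload 5.7 kg.
Tool frame: the origin (TCP) lies between the finger pads; the fingertips stand env.tcp_to_tips ahead of it and the grasp point (between the pads) lies 3 mm ahead of it (env.tcp_to_tips is the distance from the TCP to the fingertips, in m); z points along the fingers, y is the line along which they close (so a half turn about z gives the same grasp; the last joint's range is limited). The gripper opens to 88 mm and grips with 3 to 60 N. Pads are 20 mm wide; open, the fingers measure 115 mm over their backs; the gripper's body (75 mm by 178 mm) begins 61 mm behind the grasp point.
Start: joints at [-1.244, 0.359, 1.51, -0, 1.272, -0.115], TCP at [0.257, -0.542, 0.245] pointing down, gripper open.
Joint ranges: [-2.97, 2.97], [-1.01, 2.36], [0.21, 2.38], [-0.96, 4.11], [0.2, 2.71], [-2.98, 2.98]. Speed limits (rad/s): [2.39, 2.39, 3.14, 3.14, 3.14, 3.14].

INTERFACE

Orientations are given as a unit quaternion [x, y, z, w].
In Python, from rig import env gives the robot as it stands. The module is installed in compiled form; this text tells all that it offers.
- The arm moves only by the tool step_arm, never from a script. Its argument "increments" is a list that holds one entry, the list of rows, each a list of 7 numbers: the turn, a rotation vector about the tool's x, y, z each as a share of 4 degrees, from -1 to 1, then the shift along the tool's x, y, z each as a share of 5 cm, from -1 to 1, then the finger opening in mm, from 0 to 87.8. In form: [[[wx, wy, wz, dx, dy, dz, grip], ...]]. A call has 1 to 5 rows; each row shifts and turns the commanded pose from where the row before left it, along the tool's axes as they then stand; what a row does not reach is not made up. A row lasts 1/10 s, in which the tool goes at most 50 mm and 8.59 degrees, less where a joint would pass 70% of its speed; a pose out of reach is approached as far as the arm can. A call with a number of a shift or a turn outside -1 to 1 is refused whole. A call with a gripper value outside its range is refused whole. The fingers move at their own pace and stop on an object; "squeeze" is the grip in N (left out, the last holds). Time passes only in rows, so rows that do not move let the fingers close. It gives the time, the measured TCP pose, the force, the opening and the grip force at its end, in the units of the state.
- env.observe(): the state, without advancing time (a new reading comes with each control period).
- env.capture(name): name is "scene" or "side" or "wrist"; returns the picture (480x640x3 uint8, red, green, blue); there is no depth.
- env.get_calibration(name): a dict with "fx", "fy", "cx", "cy" (pixels), "world_from_camera" (4x4, takes a point from camera to world coordinates). Camera axes: x right, y down, z forward; pixel columns grow to the right and rows downward; lengths in m; the calibration is good to about 2 mm. A picture is of the moment at which its call begins: read the wrist's pose just before it. get_calibration takes no time and is no camera call; for the wrist camera it gives the pose at the moment of the call.
- env.hand_in(): hands the job in; it is judged then, once.
The state is a dict: "clock": time; "q": joint angles; "qvel": joint speeds; "effort": joint torques, N m; "tcp_pos": TCP position; "eef_rot": TCP orientation; "force": force on the tool from outside, world axes, zero at the start; "torque": the same for the moment, N m; "gripper_width": finger opening in m; "gripper_force": force on a finger pad.
Only numpy, scipy, OpenCV 4.12 (cv2) and the standard library are available. Lean on these libraries where they do the work, as an engineer would, in place of code of your own. Each camera call takes 0.05 s, during which the arm holds its last target. There are 200 camera calls.

TASK

Turn this kiln batt round for the next test firing: tip the tilt-out bin forward, put every kiln prop that stands on the batt into it and push the bin back until it clicks shut. Lay one tile flat and square on each of the batt's three white patches, always taking the bottom tile of the stack magazine: push the thumb slide to start it out under the front wall, then pull it out. Leave the last two tiles in the magazine, and the jar, brush and roof tile where they are.

Things in the scene. Friction and masses are not known exactly. Their poses are not given: they have to be found in the camera images.
- batt: kiln batt: buff slab lying on the bench, fixed, 130 (x) x 270 (y) x 15 mm (z); origin at the centre of its underside, so its top is 15 mm up. Three white kiln-wash patches 100 (x) x 60 mm (y) in a row along its y, 85 mm apart
- patch1 (a point): centre of the patch at the batt -y end, on the batt's top face; axes as the batt's
- patch2 (a point): centre of the middle patch, on the batt's top face; axes as the batt's
- patch3 (a point): centre of the patch at the batt +y end, on the batt's top face; axes as the batt's
- magazine: fixed steel and green stack magazine. Origin on the bench under its pocket, 94 (x) x 54 mm, where five tiles lie stacked on an 8 mm base plate, length along x; walls 70 mm high with sight slots, open top. The front (-x) wall, at x -46 to -49 mm, ends 15 mm above the base: only the bottom tile passes under it, onto an open apron, 66 mm wide and 8 mm high, out to x -119 mm
- kicker (a joint): black thumb slide of the magazine, m: 0 at rest (back), 0.046 pushed fully to the magazine's -x. Its 6.5 mm high blade pushes the bottom tile out until it stands about 39 mm beyond the front wall; the rest of the way it must be pulled. A 2 to 4 N spring takes the slide back when let go (the tile stays out); tile friction adds up to 8 N
- kicker_tab (a point): top centre of the thumb slide's upright tab: 14 (magazine x) x 16 (y) mm, 47 mm tall, top 62 mm above the bench, 14 mm clear of the magazine's -y wall. At rest 51 mm to +x and 52 mm to -y of the magazine's origin; moves with the slide
- tile1: fired clay test tile, terracotta, 90 (x) x 50 (y) x 10 mm (z), 90 g; origin at the centre of its underside. At the start number 1 from the bottom of the stack in the magazine
- tile2: fired clay test tile, terracotta, 90 (x) x 50 (y) x 10 mm (z), 90 g; origin at the centre of its underside. At the start number 2 from the bottom of the stack in the magazine
- tile3: fired clay test tile, terracotta, 90 (x) x 50 (y) x 10 mm (z), 90 g; origin at the centre of its underside. At the start number 3 from the bottom of the stack in the magazine
- tile4: fired clay test tile, terracotta, 90 (x) x 50 (y) x 10 mm (z), 90 g; origin at the centre of its underside. At the start number 4 from the bottom of the stack in the magazine
- tile5: fired clay test tile, terracotta, 90 (x) x 50 (y) x 10 mm (z), 90 g; origin at the centre of its underside. At the start number 5 from the bottom of the stack in the magazine
- prop1: kiln prop: buff square post 28 x 28 mm and 40 mm tall (z), 60 g; origin at the centre of its underside. Stands on the batt at the start; one to three of the three props are there, the others are absent
- prop2: kiln prop: buff square post 28 x 28 mm and 40 mm tall (z), 60 g; origin at the centre of its underside. Stands on the batt at the start; one to three of the three props are there, the others are absent
- prop3: kiln prop: buff square post 28 x 28 mm and 40 mm tall (z), 60 g; origin at the centre of its underside. Stands on the batt at the start; one to three of the three props are there, the others are absent
- bin_housing: grey sheet housing of the tilt-out bin, 110 (x) x 156 (y) x 135 mm tall with a closed roof, fixed to the bench; origin at the centre of its underside; open front faces its -x, front edge at x = -55 mm
- bin (a joint): tilt of the grey plastic bin, rad: 0 shut, 0.8 fully tipped forward (top to the housing's -x) on its bottom pivot. Past about 0.5 it stays where it is left, below about 0.35 it falls back against the catch. A sprung catch clicks between 0.15 and 0.03 rad and takes about 4 N at the handle to pass, in or out; past it the bin goes home to 0
- bin_hinge (a point): the pivot: on the bin's bottom front edge, 53 mm ahead (-x) of the housing's origin and 10 mm above the bench. The point's axes turn with the bin (x into the bin, z up along its front)
- bin_handle (a point): middle of the bin's handle: a round steel bar 10 mm thick, 100 mm long along y, carried by a leg at each end, its axis 50 mm ahead of the bin's front face and 113 mm above the pivot when shut: there is room for a finger behind it
- bin_floor (a point): centre of the bin's inner floor; axes turn with the bin, z up when shut. Inside 77 (x) x 132 mm (y); front 118 mm high, back 80 mm, walls 4 mm. Fully open, its mouth lies ahead of the housing, from the front's top edge (85 mm ahead of the pivot, 92 mm above the bench) back to the roof's edge
- glaze_jar: a closed glass jar of glaze, 64 mm across and 85 mm tall; not part of the job, leave it alone
- roof_tile: a loose grey half-round roof tile about 135 x 130 x 55 mm, hump upwards; not part of the job, leave it alone
- brush: a flat brush lying on the bench; not part of the job, leave it alone
Mind the look-alikes: they are no part of the job. Leave any brown look-alike of the prop3 alone. Leave any blue or turquoise look-alike of the magazine alone.

How it is judged:
On the way, in this order (a step that is already met when the one before it is completed fails the run):
1. the bin is tipped open (value of joint bin above 0.5 rad), for 0.2 s.
2. every prop lies in the bin (x of prop1 in the frame of bin_floor between -0.06 and 0.06 m and y of prop1 in the frame of bin_floor between -0.075 and 0.075 m and z of prop1 in the frame of bin_floor between -0.02 and 0.11 m and x of prop2 in the frame of bin_floor between -0.06 and 0.06 m and y of prop2 in the frame of bin_floor between -0.075 and 0.075 m and z of prop2 in the frame of bin_floor between -0.02 and 0.11 m and x of prop3 in the frame of bin_floor between -0.06 and 0.06 m and y of prop3 in the frame of bin_floor between -0.075 and 0.075 m and z of prop3 in the frame of bin_floor between -0.02 and 0.11 m), for 0.3 s.
3. the bin is pushed back past its click, with the props in it (all of step 2 and value of joint bin below 0.025 rad), for 0.3 s.
At the end, for the whole second after the job is handed in: Bin shut past its click (under 0.025 rad), every prop inside. On each patch a tile from the bottom of the stack, flat and at rest, centre within 15 mm of the patch's, square within 0.2 rad. The top two tiles still in the magazine, thumb slide back at rest (under 6 mm) (all of step 3 and ((horizontal distance between tile1 and patch1 below 0.015 m and angle between the x axis of tile1 and the x axis of batt, either way round below 0.2 rad and z of tile1 in the frame of batt between 0.012 and 0.019 m and angle between tile1's own z axis and vertical below 0.08 rad and linear speed of tile1 below 0.02 m/s) or (horizontal distance between tile2 and patch1 below 0.015 m and angle between the x axis of tile2 and the x axis of batt, either way round below 0.2 rad and z of tile2 in the frame of batt between 0.012 and 0.019 m and angle between tile2's own z axis and vertical below 0.08 rad and linear speed of tile2 below 0.02 m/s) or (horizontal distance between tile3 and patch1 below 0.015 m and angle between the x axis of tile3 and the x axis of batt, either way round below 0.2 rad and z of tile3 in the frame of batt between 0.012 and 0.019 m and angle between tile3's own z axis and vertical below 0.08 rad and linear speed of tile3 below 0.02 m/s)) and ((horizontal distance between tile1 and patch2 below 0.015 m and angle between the x axis of tile1 and the x axis of batt, either way round below 0.2 rad and z of tile1 in the frame of batt between 0.012 and 0.019 m and angle between tile1's own z axis and vertical below 0.08 rad and linear speed of tile1 below 0.02 m/s) or (horizontal distance between tile2 and patch2 below 0.015 m and angle between the x axis of tile2 and the x axis of batt, either way round below 0.2 rad and z of tile2 in the frame of batt between 0.012 and 0.019 m and angle between tile2's own z axis and vertical below 0.08 rad and linear speed of tile2 below 0.02 m/s) or (horizontal distance between tile3 and patch2 below 0.015 m and angle between the x axis of tile3 and the x axis of batt, either way round below 0.2 rad and z of tile3 in the frame of batt between 0.012 and 0.019 m and angle between tile3's own z axis and vertical below 0.08 rad and linear speed of tile3 below 0.02 m/s)) and ((horizontal distance between tile1 and patch3 below 0.015 m and angle between the x axis of tile1 and the x axis of batt, either way round below 0.2 rad and z of tile1 in the frame of batt between 0.012 and 0.019 m and angle between tile1's own z axis and vertical below 0.08 rad and linear speed of tile1 below 0.02 m/s) or (horizontal distance between tile2 and patch3 below 0.015 m and angle between the x axis of tile2 and the x axis of batt, either way round below 0.2 rad and z of tile2 in the frame of batt between 0.012 and 0.019 m and angle between tile2's own z axis and vertical below 0.08 rad and linear speed of tile2 below 0.02 m/s) or (horizontal distance between tile3 and patch3 below 0.015 m and angle between the x axis of tile3 and the x axis of batt, either way round below 0.2 rad and z of tile3 in the frame of batt between 0.012 and 0.019 m and angle between tile3's own z axis and vertical below 0.08 rad and linear speed of tile3 below 0.02 m/s)) and x of tile4 in the frame of magazine between -0.025 and 0.012 m and y of tile4 in the frame of magazine between -0.012 and 0.012 m and z of tile4 in the frame of magazine between 0.003 and 0.06 m and x of tile5 in the frame of magazine between -0.025 and 0.012 m and y of tile5 in the frame of magazine between -0.012 and 0.012 m and z of tile5 in the frame of magazine between 0.003 and 0.06 m and value of joint kicker below 0.006 m); the robot touches nothing.
It fails at once if the glaze jar is moved more than 3 cm (distance of glaze_jar from where it was at the start of the episode above 0.03 m).
It fails at once if the roof tile is moved more than 3 cm (distance of roof_tile from where it was at the start of the episode above 0.03 m).
It fails at once if the brush is moved more than 3 cm (distance of brush from where it was at the start of the episode above 0.03 m).
Of prop1, prop2, prop3 only 1 to 3 are there at a start; the rules pass over those that are not, and their reading is None.
At some moment in a run one of prop1, prop2, prop3 may be knocked a few centimetres aside while the robot is not near it.
Once in a run the grip may slacken for a moment while it holds something.
It also fails if it takes over 210 s, if anything falls off the work surface, if the arm or the gripper's body presses on something with over 40 N, if the wrist force passes 120 N, or if a joint passes its speed limit or range.

## Working session

There is one attempt and no reset: what is moved stays moved. The work goes in short steps, Python scripts to look and compute and a tool call to move; the robot and the scene stay as the last step left them, time stands still between calls to the robot, and variables do not carry over. Pictures are saved under pics/ and viewed, at most 14 in all, crops included, and the job is handed in when it is done.

Besides the shell and the picture viewer there is one more tool, called after "Request:" by a JSON object that holds its "api" and its "payload". step_arm: Moves the arm, as the interface text tells. Shift numbers are shares of 5 cm and turn numbers shares of 4 degrees, none past 1 either way. Its arguments: {"type":"object","properties":{"increments":{"type":"array","items":{"type":"array","items":{"type":"array","items":{"type":"number"}}}},"squeeze":{"type":"number"}},"required":["increments"]}

```bash
mkdir -p pics; cat > h.py <<'E'
import numpy as np, cv2
from rig import env
from scipy.spatial.transform import Rotation as R
def snap(n,f):
    im=env.capture(n); cv2.imwrite('pics/'+f,im[:,:,::-1]); return im
def ray(cal,u,v):
    T=np.array(cal['world_from_camera']); d=T[:3,:3]@np.array([(u-cal['cx'])/cal['fx'],(v-cal['cy'])/cal['fy'],1]); return T[:3,3],d
def onz(cal,u,v,z):
    o,d=ray(cal,u,v); return o+d*(z-o[2])/d[2]
def proj(cal,p):
    T=np.array(cal['world_from_camera']); c=T[:3,:3].T@(np.array(p)-T[:3,3]); return cal['fx']*c[0]/c[2]+cal['cx'],cal['fy']*c[1]/c[2]+cal['cy']
E
python3 - <<'E'
from h import *
s=env.observe(); print(s['tcp_pos'],s['eef_rot'],s['clock'],env.tcp_to_tips)
for n in('scene','side'):
    snap(n,n+'0.png'); c=env.get_calibration(n); print(n,c['fx'],c['cx'],c['cy'],np.round(c['world_from_camera'],3).tolist())
E
```

```text
[ 0.25631397 -0.54177297  0.24379777] [ 9.75694441e-01  2.19133510e-01 -1.27963062e-04 -9.19556197e-04] 0.0 0.022
scene 501.6445472644801 313.2565647924632 238.60478689454362 [[-0.793, 0.417, -0.444, 1.111], [0.609, 0.52, -0.599, 0.742], [-0.019, -0.746, -0.666, 0.931], [0.0, 0.0, 0.0, 1.0]]
side 499.6635613596355 316.2611050396547 235.53068178090422 [[0.951, -0.223, 0.214, 0.356], [-0.309, -0.696, 0.648, -0.665], [0.004, -0.683, -0.731, 0.831], [0.0, 0.0, 0.0, 1.0]]
```

View pics/scene0.png

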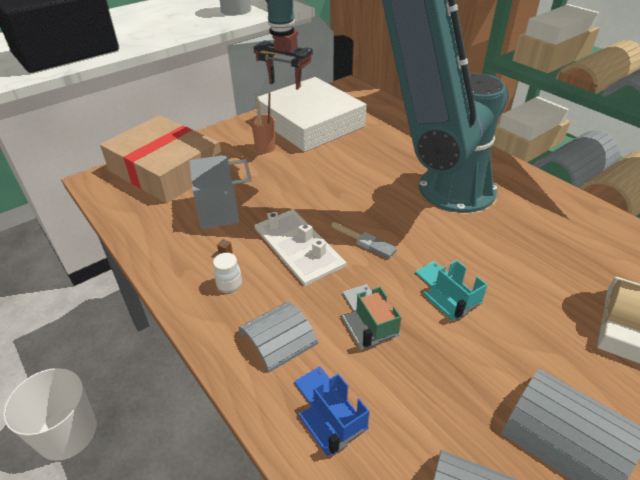

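View pics/side0.png

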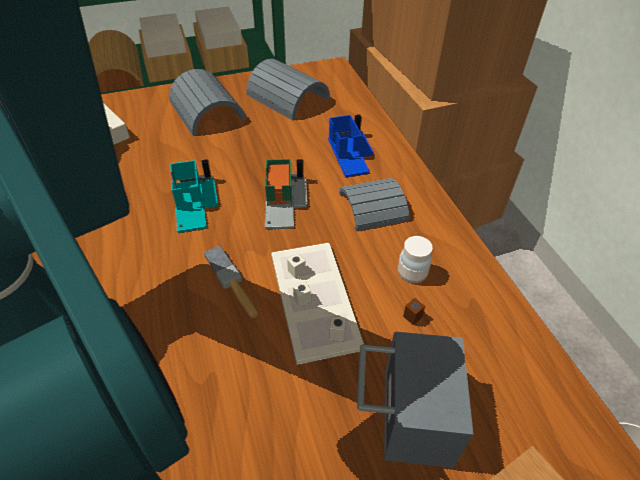

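```bash
python3 - <<'E'
from h import *
a=cv2.imread('pics/side0.png')[150:470,190:480]; a=cv2.resize(a,None,fx=1.85,fy=1.85,interpolation=3); cv2.imwrite('pics/c1.png',a)
a=cv2.imread('pics/scene0.png')[140:360,175:415]; a=cv2.resize(a,None,fx=2.7,fy=2.7,interpolation=3); cv2.imwrite('pics/c2.png',a)
E
```

```text
(no output)
```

View pics/c1.png

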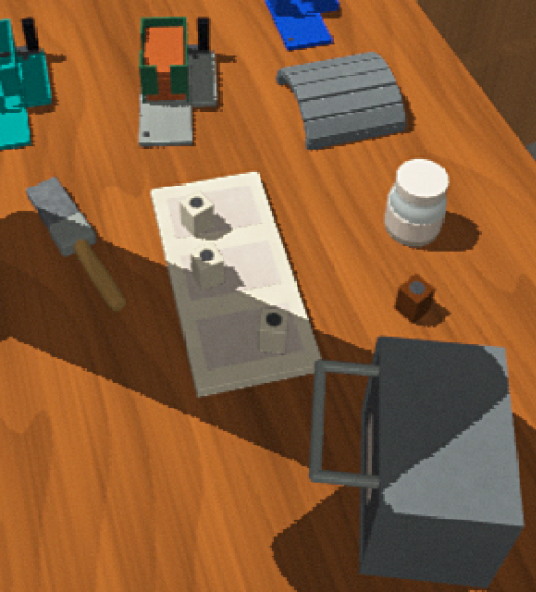

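View pics/c2.png

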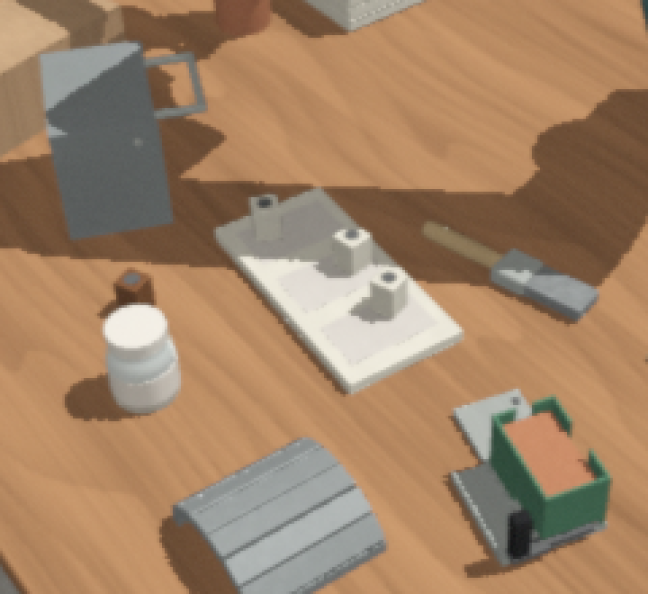

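```bash
python3 - <<'E'
from h import *
S=env.get_calibration('side');C=env.get_calibration('scene')
def a(x,y,z):return onz(S,190+x/1.85,150+y/1.85,z)
def b(x,y,z):return onz(C,175+x/2.7,140+y/2.7,z)
def tri(p,q):
    o1,d1=ray(S,190+p[0]/1.85,150+p[1]/1.85);o2,d2=ray(C,175+q[0]/2.7,140+q[1]/2.7)
    t=np.linalg.lstsq(np.c_[d1,-d2],o2-o1,rcond=None)[0];P=(o1+t[0]*d1);Q=o2+t[1]*d2;return (P+Q)/2,np.linalg.norm(P-Q)
np.set_printoptions(precision=4,suppress=True)
for n,p,q,z in [('battNW',(152,189),(461,333),.015),('NE',(258,173),(349,384),.015),('SE',(321,358),(216,234),.015),('SW',(199,389),(320,188),.015),
 ('pA',(196,202),(388,277),.055),('pB',(207,255),(352,235),.055),('pC',(274,319),(264,203),.055),
 ('tab',(203,19),(520,516),.062),('apronFL',(139,143),(519,390),.008),('apronFR',(191,146),(456,411),.008),
 ('roofNW',(378,340),(160,132),.135),('roofNE',(505,347),(55,132),.135),('roofSW',(383,500),(137,44),.135),('roofSE',(523,525),(40,55),.135),
 ('handN',(318,364),(203,108),.123),('handS',(316,478),(192,57),.123)]:
    print(n,a(*p,z),b(*q,z),*tri(p,q))
E
```

```text
battNW [0.4885 0.0413 0.015 ] [0.4927 0.0472 0.015 ] [0.4896 0.0443 0.0111] 0.001022593419824038
NE [0.615  0.0273 0.015 ] [0.6171 0.0338 0.015 ] [0.6157 0.0307 0.0114] 0.0011818255442439154
SE [ 0.5935 -0.2292  0.015 ] [ 0.5975 -0.2251  0.015 ] [ 0.5951 -0.228   0.012 ] 0.0015404818216387748
SW [ 0.4669 -0.2248  0.015 ] [ 0.4673 -0.2194  0.015 ] [ 0.4664 -0.2227  0.0122] 0.002179296215418912
pA [ 0.5233 -0.0265  0.055 ] [ 0.525  -0.0248  0.055 ] [ 0.5238 -0.0257  0.0538] 0.000641108768991301
pB [ 0.5137 -0.0998  0.055 ] [ 0.5146 -0.0963  0.055 ] [ 0.5138 -0.0982  0.0532] 0.0008073577165936684
pC [ 0.5539 -0.1955  0.055 ] [ 0.5547 -0.1935  0.055 ] [ 0.5541 -0.1948  0.0539] 0.00017290246818042106
tab [0.6204 0.2698 0.062 ] [0.6219 0.2702 0.062 ] [0.621  0.2701 0.0614] 0.0010770784217708658
apronFL [0.4934 0.1255 0.008 ] [0.4947 0.1326 0.008 ] [0.4932 0.1298 0.0042] 0.0020038259273387118
apronFR [0.5532 0.1009 0.008 ] [0.557  0.1162 0.008 ] [ 0.5537  0.11   -0.0004] 0.0035530734460418904
roofNW [ 0.6124 -0.2919  0.135 ] [ 0.6235 -0.2665  0.135 ] [ 0.6163 -0.2842  0.1216] 0.0024441479808166894
roofNE [ 0.7144 -0.3321  0.135 ] [ 0.7055 -0.333   0.135 ] [ 0.7096 -0.3321  0.1377] 0.0071656947969387505
roofSW [ 0.5579 -0.4233  0.135 ] [ 0.5595 -0.4225  0.135 ] [ 0.5585 -0.4233  0.1342] 0.0009670603545367082
roofSE [ 0.6503 -0.4733  0.135 ] [ 0.6521 -0.4699  0.135 ] [ 0.651  -0.4727  0.1332] 7.557968320630333e-05
handN [ 0.5574 -0.2917  0.123 ] [ 0.5597 -0.2899  0.123 ] [ 0.5583 -0.2913  0.1217] 0.0012309411864192485
handS [ 0.5182 -0.3866  0.123 ] [ 0.5177 -0.3791  0.123 ] [ 0.5171 -0.3844  0.1199] 0.003941602687322284
```

```bash
cat >> h.py <<'E'
def plan(x,y,z,psi):
    """psi: world direction (deg, mod 180) of tool y; tool down. Prints turn (x4deg) and shift (x5cm) in final tool axes"""
    s=env.observe(); r=R.from_quat(s['eef_rot'])
    best=None
    for k in(0,180,-180):
        p=np.radians(psi+k); Y=np.array([np.cos(p),np.sin(p),0]); Z=np.array([0,0,-1.]); X=np.cross(Y,Z)
        t=R.from_matrix(np.c_[X,Y,Z]); rv=(r.inv()*t).as_rotvec(degrees=True)
        if best is None or np.linalg.norm(rv)<np.linalg.norm(best[0]): best=(rv,t)
    d=np.array([x,y,z])-s['tcp_pos']
    print('t=%.1f'%s['clock'],'tcp',np.round(s['tcp_pos'],4),'q6 %.2f'%s['q'][5],'turn',np.round(best[0]/4,2),'shift(final axes)',np.round(best[1].inv().apply(d)/.05,3),'now axes',np.round(r.inv().apply(d)/.05,3))
E
python3 - <<'E'
from h import *
plan(.538,-.338,.215,-23.9)
E
```

```text
t=0.1 tcp [ 0.2563 -0.5419  0.2439] q6 -0.12 turn [-2.00e-02 -1.00e-02 -1.02e+01] shift(final axes) [6.01  3.499 0.578] now axes [ 6.836 -1.276  0.581]
```

Request:
{"api": "step_arm", "payload": {"increments": [[[0,0,0,0.684,-0.128,0.058,50],[0,0,0,0.684,-0.128,0.058,50],[0,0,0,0.684,-0.128,0.058,50],[0,0,0,0.684,-0.128,0.058,50],[0,0,0,0.684,-0.128,0.058,50]]]}}

```text
clock: 0.6
tcp_pos: [0.3982, -0.4392, 0.2296]
eef_rot: [0.976, 0.219, -0.0, -0.0]
force: [-0.7, 0.1, -1.0]
gripper_width: 0.0517
gripper_force: 0.0
```

Request:
{"api": "step_arm", "payload": {"increments": [[[0,0,0,0.684,-0.128,0.058,50],[0,0,0,0.684,-0.128,0.058,50],[0,0,0,0.684,-0.128,0.058,50],[0,0,0,0.684,-0.128,0.058,50],[0,0,0,0.684,-0.128,0.058,50]]]}}

```text
clock: 1.1
tcp_pos: [0.5391, -0.3371, 0.215]
eef_rot: [0.976, 0.219, -0.0, -0.0]
force: [1.0, -0.8, -0.3]
gripper_width: 0.05
gripper_force: 0.0
```

Request:
{"api": "step_arm", "payload": {"increments": [[[0,0,-1,0,0,0,50],[0,0,-1,0,0,0,50],[0,0,-1,0,0,0,50],[0,0,-1,0,0,0,50],[0,0,-1,0,0,0,50]]]}}

```text
clock: 1.6
tcp_pos: [0.5381, -0.338, 0.2151]
eef_rot: [0.922, 0.387, -0.0, -0.001]
force: [0.9, 0.6, -0.1]
gripper_width: 0.0503
gripper_force: 0.0
```

Request:
{"api": "step_arm", "payload": {"increments": [[[0,0,-1,0,0,0,50],[0,0,-1,0,0,0,50],[0,0,-1,0,0,0,50],[0,0,-1,0,0,0,50],[0,0,-1,0,0,0,50]]]}}

```text
clock: 2.1
tcp_pos: [0.538, -0.3381, 0.2151]
eef_rot: [0.841, 0.541, -0.0, -0.001]
force: [0.9, -1.4, 0.6]
gripper_width: 0.0498
gripper_force: 0.0
```

```bash
python3 - <<'E'
from h import *
plan(.538,-.338,.124,-23.9)
snap('wrist','w1.png'); c=env.get_calibration('wrist'); print(np.round(c['world_from_camera'],3).tolist(),c['fx'])
print(proj(c,[.5583,-.2913,.122]),proj(c,[.5171,-.3844,.122]))
E
```

```text
t=2.1 tcp [ 0.538  -0.3381  0.2151] q6 -0.24 turn [-0.02 -0.01 -0.16] shift(final axes) [ 1.000e-03 -1.000e-03  1.822e+00] now axes [0.000e+00 1.000e-03 1.822e+00]
[[0.911, -0.392, -0.126, 0.574], [-0.412, -0.869, -0.275, -0.261], [-0.002, 0.303, -0.953, 0.354], [0.0, 0.0, 0.0, 1.0]] 389.8842144366726
(np.float64(319.75591884258), np.float64(175.80687552334257)) (np.float64(321.11895176445637), np.float64(327.491203300296))
```

View pics/w1.png

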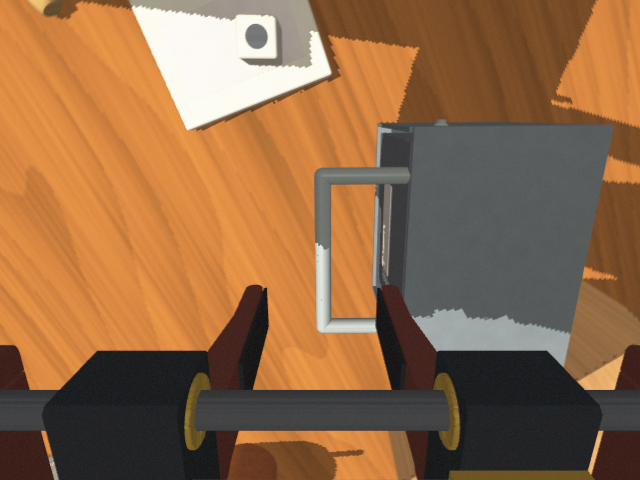

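Request:
{"api": "step_arm", "payload": {"increments": [[[0,0,0,0,0,0.455,50],[0,0,0,0,0,0.455,50],[0,0,0,0,0,0.455,50],[0,0,0,0,0,0.455,50],[0,0,0,0,0,0,0]]], "squeeze": 12}}

```text
clock: 2.65
tcp_pos: [0.5361, -0.3366, 0.1212]
eef_rot: [0.842, 0.539, -0.001, -0.003]
force: [-0.3, 0.3, 0.2]
gripper_width: 0.0454
gripper_force: 0.0
```

Request:
{"api": "step_arm", "payload": {"increments": [[[0,0,0,0,0,0,0],[0,0,0,0,0,0,0],[0,0,0,0,0,0,0],[0,0,0,0,0,0,0],[0,0,0,0,0,0,0]]]}}

```text
clock: 3.15
tcp_pos: [0.5384, -0.3384, 0.1255]
eef_rot: [0.842, 0.54, 0.0, 0.0]
force: [-1.4, 1.2, 3.1]
gripper_width: 0.0095
gripper_force: 12.0
```

Request:
{"api": "step_arm", "payload": {"increments": [[[0,0,0,0,-0.11,0.056,0],[0,0,0,0,-0.11,0.056,0],[0,0,0,0,-0.21,0.132,0],[0,0,0,0,-0.194,0.152,0],[0,0,0,0,-0.178,0.172,0]]]}}

```text
clock: 3.65
tcp_pos: [0.5017, -0.3217, 0.0961]
eef_rot: [0.842, 0.54, 0.0, 0.001]
force: [2.0, -2.4, -0.6]
gripper_width: 0.0097
gripper_force: 12.0
```

Request:
{"api": "step_arm", "payload": {"increments": [[[0,0,0,0,-0.16,0.188,0],[0,0,0,0,-0.14,0.204,0],[0,0,0,0,-0.118,0.216,0],[0,0,0,0,-0.08,0.18,0],[0,0,0,0,0,0,0]]]}}

```text
clock: 4.15
tcp_pos: [0.4788, -0.311, 0.0556]
eef_rot: [0.842, 0.54, -0.0, -0.0]
force: [0.7, -2.1, -1.7]
gripper_width: 0.0096
gripper_force: 12.0
```

Request:
{"api": "step_arm", "payload": {"increments": [[[0,0,0,0,0,0,22],[0,0,0,0,0,0,22],[0,0,0,0,0,-0.3,22],[0,0,0,0,0,-0.6,22],[0,0,0,0,0,-0.8,22]]]}}

```text
clock: 4.65
tcp_pos: [0.4777, -0.3096, 0.1411]
eef_rot: [0.842, 0.54, -0.001, -0.003]
force: [1.3, -0.4, 0.2]
gripper_width: 0.0217
gripper_force: 0.0
```

Request:
{"api": "step_arm", "payload": {"increments": [[[0,0,-1,0,0,-0.8,50],[0,0,-1,0,0,-0.8,50],[0,0,-1,0,0,-0.8,50],[0,0,-1,0,0,-0.8,50],[0,0,-1,0,0,-0.4,50]]]}}

```text
clock: 5.15
tcp_pos: [0.48, -0.3113, 0.3259]
eef_rot: [0.734, 0.679, 0.0, 0.002]
force: [-0.9, -1.0, -0.1]
gripper_width: 0.05
gripper_force: 0.0
```

```bash
python3 - <<'E'
from h import *
plan(.53,-.02,.33,-4.5)
E
```

```text
t=5.2 tcp [ 0.48   -0.3113  0.3259] q6 -0.62 turn [ 0.05  0.03 -0.  ] shift(final axes) [ 5.887  0.54  -0.082] now axes [ 5.886  0.54  -0.093]
```

Request:
{"api": "step_arm", "payload": {"increments": [[[0,0,0,0.8,0.1,0,50],[0,0,0,0.8,0.1,0,50],[0,0,0,0.8,0.1,0,50],[0,0,0,0.8,0.1,0,50],[0,0,0,0.8,0.1,-0.1,50]]]}}

```text
clock: 5.65
tcp_pos: [0.5196, -0.1117, 0.3264]
eef_rot: [0.735, 0.678, -0.0, -0.001]
force: [0.7, -0.7, -0.7]
gripper_width: 0.0499
gripper_force: 0.0
```

Request:
{"api": "step_arm", "payload": {"increments": [[[0,0,0,0.8,0,0,50],[0,0,0,0.8,0,0,50],[0,0,0,0.2,0,0,50],[0,0,0,0,0,0,50]]]}}

```text
clock: 6.05
tcp_pos: [0.5274, -0.0227, 0.3269]
eef_rot: [0.734, 0.679, -0.0, -0.0]
force: [0.5, 0.1, -0.2]
gripper_width: 0.0496
gripper_force: 0.0
```

```bash
python3 - <<'E'
from h import *
snap('wrist','w2.png'); c=env.get_calibration('wrist')
import pickle; pickle.dump(c,open('w2.pkl','wb'))
for p in ([.5238,-.0257,.055],[.5138,-.0982,.055],[.5541,-.1948,.055],[.49,.0443,.015],[.616,.031,.015]): print(proj(c,p))
E
```

```text
(np.float64(317.83986089834934), np.float64(200.6961948787712))
(np.float64(314.3130979476633), np.float64(264.3739208357764))
(np.float64(354.60411102457635), np.float64(336.78381826113304))
(np.float64(282.896009886653), np.float64(134.22667564327512))
(np.float64(396.10417899361505), np.float64(137.22194710954255))
```

View pics/w2.png

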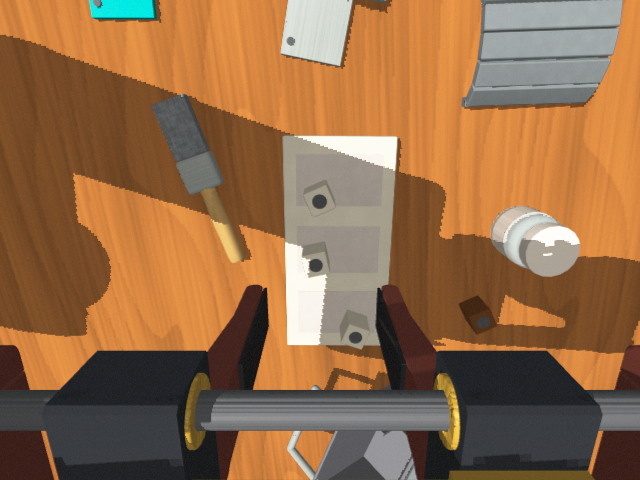

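```bash
python3 - <<'E'
from h import *
import pickle; c=pickle.load(open('w2.pkl','rb'))
im=cv2.imread('pics/w2.png')
T=[cv2.convertScaleAbs(cv2.resize(im[v-25:v+25,u-25:u+25],(260,260),interpolation=3),alpha=1.3) for u,v in((319,200),(315,262),(355,332))]
cv2.imwrite('pics/c3.png',np.hstack(T))
for n,p,z in(('apL',(281,54),.008),('apR',(342,67),.008),('apRb',(353,0),.008),('apLb',(292,0),.008),('bNW',(284,137),.015),('bNE',(397,137),.015),('bSW',(288,345),.015)): print(n,onz(c,*p,z))
E
```

```text
apL [0.49637019 0.12666886 0.008     ]
apR [0.5606215  0.10870372 0.008     ]
apRb [0.57596935 0.17114818 0.008     ]
apLb [0.51330667 0.17616581 0.008     ]
bNW [0.49090339 0.04121942 0.015     ]
bNE [0.61700464 0.03116111 0.015     ]
bSW [ 0.46710774 -0.2250361   0.015     ]
```

View pics/c3.png

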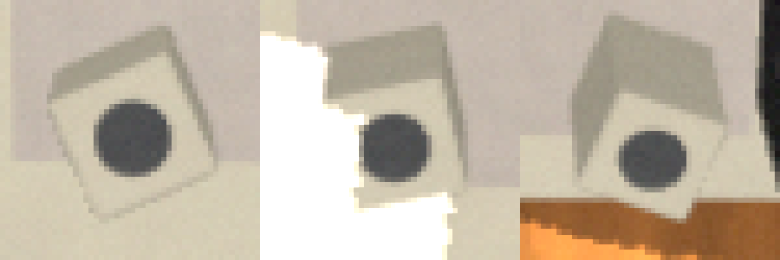

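Request:
{"api": "step_arm", "payload": {"increments": [[[0,0,-1,0,0,0.2,50],[0,0,-1,0,0,0.2,50],[0,0,-1,0,0,0.2,50],[0,0,-1,0,0,0.2,50],[0,0,-1,0,0,0.2,50]]]}}

```text
clock: 6.6
tcp_pos: [0.5277, -0.0262, 0.2764]
eef_rot: [0.606, 0.795, -0.0, -0.0]
force: [0.5, 0.2, -0.2]
gripper_width: 0.05
gripper_force: 0.0
```

Request:
{"api": "step_arm", "payload": {"increments": [[[0,0,-1,0,0,0.2,50],[0,0,-1,0,0,0.2,50],[0,0,-1,0,0,0.2,50],[0,0,-1,0,0,0.2,50],[0,0,-1,0,0,0.2,50]]]}}

```text
clock: 7.1
tcp_pos: [0.5278, -0.0262, 0.2264]
eef_rot: [0.459, 0.888, -0.0, -0.0]
force: [0.5, 0.4, 0.5]
gripper_width: 0.0502
gripper_force: 0.0
```

Request:
{"api": "step_arm", "payload": {"increments": [[[0,0,-1,0,0,0.2,50],[0,0,-1,0,0,0.2,50],[0,0,-1,0,0,0.2,50],[0,0,-1,0,0,0,50],[0,0,-1,0,0,0,50]]]}}

```text
clock: 7.6
tcp_pos: [0.5275, -0.0262, 0.1963]
eef_rot: [0.298, 0.955, -0.0, -0.001]
force: [-0.7, 0.1, 0.7]
gripper_width: 0.05
gripper_force: 0.0
```

Request:
{"api": "step_arm", "payload": {"increments": [[[0,0,-1,0,0,0,50],[0,0,-1,0,0,0,50],[0,0,-1,0,0,0,50],[0,0,-0.4,0,0,0,50],[0,0,0,0,0,0,50]]]}}

```text
clock: 8.1
tcp_pos: [0.5279, -0.0254, 0.1968]
eef_rot: [0.184, 0.983, -0.0, -0.0]
force: [-0.8, 0.0, -0.1]
gripper_width: 0.0499
gripper_force: 0.0
```

```bash
python3 - <<'E'
from h import *
plan(.554,-.195,.042,69)
E
```

```text
t=8.1 tcp [ 0.5279 -0.0254  0.1968] q6 -1.38 turn [-0.   -0.   -0.05] shift(final axes) [-1.703 -2.979  3.096] now axes [-1.714 -2.972  3.097]
```

Request:
{"api": "step_arm", "payload": {"increments": [[[0,0,0,-0.342,-0.595,0,50],[0,0,0,-0.342,-0.595,0,50],[0,0,0,-0.342,-0.595,0,50],[0,0,0,-0.342,-0.595,0,50],[0,0,0,-0.342,-0.595,0,50]]]}}

```text
clock: 8.6
tcp_pos: [0.554, -0.1957, 0.1968]
eef_rot: [0.184, 0.983, -0.0, -0.0]
force: [0.7, 0.0, -0.0]
gripper_width: 0.05
gripper_force: 0.0
```

Request:
{"api": "step_arm", "payload": {"increments": [[[0,0,0,0,0,0.7,50],[0,0,0,0,0,0.7,50],[0,0,0,0,0,0.7,50],[0,0,0,0,0,0.6,50],[0,0,0,0,0,0.4,50]]]}}

```text
clock: 9.1
tcp_pos: [0.5528, -0.1939, 0.0396]
eef_rot: [0.184, 0.983, 0.0, -0.001]
force: [-0.1, 1.1, 0.3]
gripper_width: 0.0501
gripper_force: 0.0
```

Request:
{"api": "step_arm", "payload": {"increments": [[[0,0,0,0,0,0,10],[0,0,0,0,0,0,10],[0,0,0,0,0,0,10],[0,0,0,0,0,0,10],[0,0,0,0,0,0,10]]], "squeeze": 20}}

```text
clock: 9.6
tcp_pos: [0.5548, -0.194, 0.043]
eef_rot: [0.183, 0.983, -0.0, 0.001]
force: [0.2, -0.7, 4.3]
gripper_width: 0.0283
gripper_force: 19.6
```

Request:
{"api": "step_arm", "payload": {"increments": [[[0,0,0,0,0,-0.5,10],[0,0,0,0,0,-0.7,10],[0,0,0,0,0,-0.7,10],[0,0,0,0,0,-0.7,10],[0,0,0,0,0,-0.5,10]]]}}

```text
clock: 10.1
tcp_pos: [0.5548, -0.1939, 0.1999]
eef_rot: [0.183, 0.983, -0.0, 0.002]
force: [-0.0, -0.1, -0.3]
gripper_width: 0.0284
gripper_force: 19.6
```

```bash
python3 - <<'E'
from h import *
plan(.543,-.34,.125,66)
E
```

```text
t=10.1 tcp [ 0.5548 -0.1939  0.1999] q6 -1.66 turn [-0.    0.04  0.73] shift(final axes) [-0.973 -2.765  1.498] now axes [-0.826 -2.811  1.501]
```

Request:
{"api": "step_arm", "payload": {"increments": [[[0,0,0,-0.165,-0.562,0,10],[0,0,0,-0.165,-0.562,0,10],[0,0,0,-0.165,-0.562,0,10],[0,0,0,-0.165,-0.562,0,10],[0,0,0.7,-0.165,-0.562,0,10]]]}}

```text
clock: 10.6
tcp_pos: [0.5418, -0.3406, 0.1974]
eef_rot: [0.207, 0.978, -0.0, 0.0]
force: [0.1, -0.7, -0.5]
gripper_width: 0.0285
gripper_force: 19.6
```

Request:
{"api": "step_arm", "payload": {"increments": [[[0,0,0,0,0,0.5,10],[0,0,0,0,0,0.6,10],[0,0,0,0,0,0.4,10],[0,0,0,0,0,0,45],[0,0,0,0,0,0,45]]]}}

```text
clock: 11.1
tcp_pos: [0.5421, -0.3396, 0.1224]
eef_rot: [0.207, 0.978, 0.0, -0.0]
force: [0.5, -0.1, -0.4]
gripper_width: 0.041
gripper_force: 0.0
```

Request:
{"api": "step_arm", "payload": {"increments": [[[0,0,0,0,0,0,45],[0,0,0,0,0,0,45],[0,0,0,0,0,-0.5,45],[0,0,0,0,0,-0.7,50],[0,0,0,0,0,-0.3,50]]]}}

```text
clock: 11.6
tcp_pos: [0.5437, -0.3407, 0.2011]
eef_rot: [0.207, 0.978, -0.001, 0.003]
force: [0.3, -0.2, 0.7]
gripper_width: 0.0497
gripper_force: 0.0
```

```bash
python3 - <<'E'
from h import *
plan(.5138,-.0982,.042,96.4)
snap('wrist','w3.png')
a=cv2.imread('pics/w3.png');snap('side','s3.png');snap('scene','k3.png')
S=cv2.imread('pics/s3.png')[220:470,190:480];K=cv2.imread('pics/k3.png')[140:360,175:415]
cv2.imwrite('pics/c4.png',np.hstack([cv2.resize(S,(464,400)),cv2.resize(a,(533,400))[:,133:400]]))
E
```

```text
t=11.6 tcp [ 0.5437 -0.3407  0.2011] q6 -1.82 turn [-0.04  0.07 -7.57] shift(final axes) [0.053 4.887 3.182] now axes [2.528 4.198 3.162]
```

View pics/c4.png

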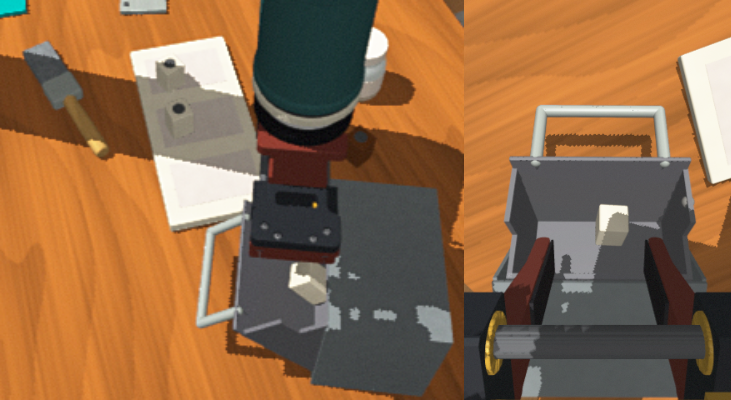

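Request:
{"api": "step_arm", "payload": {"increments": [[[0,0,0,0.506,0.84,0,50],[0,0,0,0.506,0.84,0,50],[0,0,0,0.506,0.84,0,50],[0,0,0,0.506,0.84,0,50],[0,0,0,0.506,0.84,0,50]]]}}

```text
clock: 12.25
tcp_pos: [0.51, -0.0944, 0.1957]
eef_rot: [0.207, 0.978, 0.0, -0.001]
force: [0.7, 0.1, -0.8]
gripper_width: 0.0501
gripper_force: 0.0
```

Request:
{"api": "step_arm", "payload": {"increments": [[[0,0,-1,0,0,0.2,50],[0,0,-1,0,0,0.2,50],[0,0,-1,0,0,0.2,50],[0,0,-1,0,0,0.2,50],[0,0,-1,0,0,0.2,50]]]}}

```text
clock: 12.75
tcp_pos: [0.5105, -0.0959, 0.1454]
eef_rot: [0.032, 0.999, 0.0, -0.001]
force: [-0.0, 0.4, 0.3]
gripper_width: 0.0502
gripper_force: 0.0
```

Request:
{"api": "step_arm", "payload": {"increments": [[[0,0,-1,0,0,0,50],[0,0,-1,0,0,0,50],[0,0,-0.57,0,0,0,50],[0,0,0,0,0,0,50]]]}}

```text
clock: 13.15
tcp_pos: [0.5105, -0.0961, 0.1458]
eef_rot: [-0.056, 0.998, 0.0, -0.001]
force: [0.8, 0.3, -0.6]
gripper_width: 0.05
gripper_force: 0.0
```

```bash
python3 - <<'E'
from h import *
plan(.5138,-.0982,.042,96.4)
E
```

```text
t=13.2 tcp [ 0.5105 -0.0961  0.1458] q6 -2.00 turn [ 0.01 -0.03  0.  ] shift(final axes) [-0.06  -0.049  2.076] now axes [-0.064 -0.051  2.076]
```

Request:
{"api": "step_arm", "payload": {"increments": [[[0,0,0,-0.06,-0.05,0.5,46],[0,0,0,0,0,0.6,46],[0,0,0,0,0,0.6,46],[0,0,0,0,0,0.38,46],[0,0,0,0,0,0,46]]]}}

```text
clock: 13.65
tcp_pos: [0.512, -0.0977, 0.0401]
eef_rot: [-0.055, 0.998, 0.001, -0.003]
force: [-0.2, 0.3, 0.7]
gripper_width: 0.0458
gripper_force: 0.0
```

Request:
{"api": "step_arm", "payload": {"increments": [[[0,0,0,0,0,0,10],[0,0,0,0,0,0,10],[0,0,0,0,0,0,10],[0,0,0,0,0,0,10],[0,0,0,0,0,0,10]]]}}

```text
clock: 14.15
tcp_pos: [0.5156, -0.0988, 0.044]
eef_rot: [-0.056, 0.998, -0.0, 0.001]
force: [-0.9, 0.5, 6.4]
gripper_width: 0.0281
gripper_force: 20.0
```

Request:
{"api": "step_arm", "payload": {"increments": [[[0,0,0,0,0,-0.5,10],[0,0,0,0,0,-0.7,10],[0,0,0,0,0,-0.7,10],[0,0,0,0,0,-0.7,10],[0,0,0,0,0,-0.5,10]]]}}

```text
clock: 14.65
tcp_pos: [0.5152, -0.0987, 0.2005]
eef_rot: [-0.056, 0.998, -0.0, 0.001]
force: [0.4, -0.1, -0.6]
gripper_width: 0.0281
gripper_force: 20.0
```

Request:
{"api": "step_arm", "payload": {"increments": [[[0,0,1,0,0,0,10],[0,0,1,0,0,0,10],[0,0,1,0,0,0,10],[0,0,1,0,0,0,10],[0,0,1,0,0,0,10]]]}}

```text
clock: 15.15
tcp_pos: [0.5145, -0.0985, 0.1981]
eef_rot: [0.12, 0.993, 0.0, 0.0]
force: [-0.3, 0.6, -0.8]
gripper_width: 0.0278
gripper_force: 20.0
```

Request:
{"api": "step_arm", "payload": {"increments": [[[0,0,1,0,0,0,10],[0,0,1,0,0,0,10],[0,0,0.57,0,0,0,10],[0,0,0,0,0,0,10]]]}}

```text
clock: 15.55
tcp_pos: [0.5145, -0.0985, 0.198]
eef_rot: [0.207, 0.978, 0.0, 0.0]
force: [-0.2, -0.6, -0.6]
gripper_width: 0.0282
gripper_force: 20.0
```

```bash
python3 - <<'E'
from h import *
plan(.543,-.34,.125,66)
E
```

```text
t=15.6 tcp [ 0.5145 -0.0985  0.198 ] q6 -1.47 turn [0.   0.   0.02] shift(final axes) [-2.486 -4.181  1.461] now axes [-2.479 -4.185  1.46 ]
```

Request:
{"api": "step_arm", "payload": {"increments": [[[0,0,0,-0.413,-0.764,0,10],[0,0,0,-0.413,-0.764,0,10],[0,0,0,-0.413,-0.764,0,10],[0,0,0,-0.413,-0.764,0,10],[0,0,0,-0.413,-0.764,0,10]]]}}

```text
clock: 16.05
tcp_pos: [0.5316, -0.3167, 0.198]
eef_rot: [0.206, 0.978, 0.0, 0.0]
force: [1.0, -0.9, 0.7]
gripper_width: 0.028
gripper_force: 20.0
```

Request:
{"api": "step_arm", "payload": {"increments": [[[0,0,0,-0.413,-0.764,0,10],[0,0,0,0,0,0.5,10],[0,0,0,0,0,0.55,10],[0,0,0,0,0,0.4,10],[0,0,0,0,0,0,45]]]}}

```text
clock: 16.55
tcp_pos: [0.5331, -0.3569, 0.1223]
eef_rot: [0.207, 0.978, 0.001, -0.003]
force: [0.4, 0.7, 0.3]
gripper_width: 0.0327
gripper_force: 0.0
```

Request:
{"api": "step_arm", "payload": {"increments": [[[0,0,0,0,0,0,45],[0,0,0,0,0,0,45],[0,0,0,0,0,-0.5,45],[0,0,0,0,0,-0.7,50],[0,0,0,0,0,-0.3,50]]]}}

```text
clock: 17.05
tcp_pos: [0.5371, -0.3596, 0.2052]
eef_rot: [0.207, 0.978, -0.002, 0.003]
force: [0.9, -1.3, 0.3]
gripper_width: 0.0496
gripper_force: 0.0
```

```bash
python3 - <<'E'
from h import *
plan(.5238,-.0257,.042,108)
snap('wrist','w4.png');snap('side','s4.png')
a=cv2.imread('pics/w4.png')
S=cv2.imread('pics/s4.png')[220:470,190:480]
cv2.imwrite('pics/c5.png',np.hstack([cv2.resize(S,(464,400)),cv2.resize(a,(533,400))[:,133:400]]))
# prop A check by dark hole near expected spot
c=env.get_calibration('side');u,v=map(int,proj(c,[.5238,-.0257,.055]));im=cv2.imread('pics/s4.png')[v-20:v+20,u-20:u+20]
print(u,v,S.shape)
m=(im.max(2)<75).astype(np.uint8);n,l,st,ce=cv2.connectedComponentsWithStats(m);print([(s[4],ce[i]+[u-20,v-20]) for i,s in enumerate(st)][1:])
E
```

```text
t=17.1 tcp [ 0.5371 -0.3596  0.2052] q6 -1.85 turn [ -0.06   0.08 -10.46] shift(final axes) [-1.811  6.433  3.264] now axes [2.964 6.006 3.234]
296 258 (250, 290, 3)
[(np.int32(3), array([295., 261.]))]
```

View pics/c5.png

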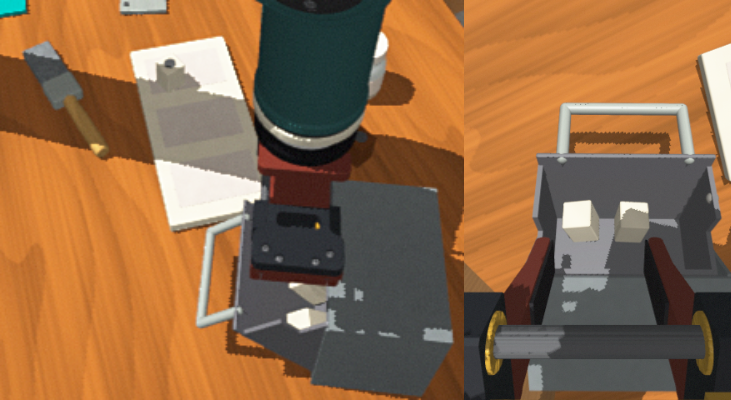

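Request:
{"api": "step_arm", "payload": {"increments": [[[0,0,0,0.37,0.75,0,50],[0,0,0,0.37,0.75,0,50],[0,0,0,0.37,0.75,0,50],[0,0,0,0.37,0.75,0,50],[0,0,0,0.37,0.75,0,50]]]}}

```text
clock: 17.65
tcp_pos: [0.5259, -0.1476, 0.2]
eef_rot: [0.207, 0.978, 0.0, -0.0]
force: [0.7, -0.0, -0.8]
gripper_width: 0.0498
gripper_force: 0.0
```

Request:
{"api": "step_arm", "payload": {"increments": [[[0,0,0,0.37,0.75,0,50],[0,0,0,0.37,0.75,0,50],[0,0,0,0.37,0.75,0,50],[0,0,-1,0,0,0.2,50],[0,0,-1,0,0,0.2,50]]]}}

```text
clock: 18.15
tcp_pos: [0.5211, -0.0223, 0.1802]
eef_rot: [0.135, 0.991, 0.0, 0.0]
force: [-0.2, -0.0, -0.7]
gripper_width: 0.0497
gripper_force: 0.0
```

Request:
{"api": "step_arm", "payload": {"increments": [[[0,0,-1,0,0,0.2,50],[0,0,-1,0,0,0.2,50],[0,0,-1,0,0,0.2,50],[0,0,-1,0,0,0,50],[0,0,-1,0,0,0,50]]]}}

```text
clock: 18.65
tcp_pos: [0.5207, -0.0238, 0.1496]
eef_rot: [-0.038, 0.999, 0.0, -0.001]
force: [0.7, 0.0, 0.9]
gripper_width: 0.05
gripper_force: 0.0
```

Request:
{"api": "step_arm", "payload": {"increments": [[[0,0,-1,0,0,0,50],[0,0,-1,0,0,0,50],[0,0,-1,0,0,0,50],[0,0,-0.5,0,0,0,50],[0,0,0,0,0,0,50]]]}}

```text
clock: 19.15
tcp_pos: [0.521, -0.0239, 0.1501]
eef_rot: [-0.158, 0.987, 0.0, -0.0]
force: [-0.1, 0.3, -0.3]
gripper_width: 0.05
gripper_force: 0.0
```

```bash
python3 - <<'E'
from h import *
plan(.5238,-.0257,.042,108)
E
```

```text
t=19.1 tcp [ 0.521  -0.0239  0.1501] q6 -2.07 turn [ 0.   -0.    0.04] shift(final axes) [-0.042 -0.051  2.162] now axes [-0.043 -0.052  2.162]
```

Request:
{"api": "step_arm", "payload": {"increments": [[[0,0,0,-0.043,-0.052,0.5,48],[0,0,0,0,0,0.6,48],[0,0,0,0,0,0.6,48],[0,0,0,0,0,0.44,48],[0,0,0,0,0,0,48]]]}}

```text
clock: 19.65
tcp_pos: [0.5217, -0.0254, 0.0408]
eef_rot: [-0.157, 0.988, 0.001, -0.003]
force: [-0.0, 0.3, 0.2]
gripper_width: 0.0481
gripper_force: 0.0
```

Request:
{"api": "step_arm", "payload": {"increments": [[[0,0,0,0,0,0,10],[0,0,0,0,0,0,10],[0,0,0,0,0,0,10],[0,0,0,0,0,0,10],[0,0,0,0,0,0,10]]]}}

```text
clock: 20.15
tcp_pos: [0.5252, -0.026, 0.0447]
eef_rot: [-0.157, 0.988, -0.0, 0.001]
force: [-1.5, 0.0, 6.9]
gripper_width: 0.0277
gripper_force: 20.0
```

Request:
{"api": "step_arm", "payload": {"increments": [[[0,0,0,0,0,-0.5,10],[0,0,0,0,0,-0.7,10],[0,0,0,0,0,-0.7,10],[0,0,0,0,0,-0.7,10],[0,0,0,0,0,-0.5,10]]]}}

```text
clock: 20.65
tcp_pos: [0.5248, -0.026, 0.2011]
eef_rot: [-0.157, 0.988, -0.0, 0.001]
force: [0.1, -0.5, -0.1]
gripper_width: 0.0278
gripper_force: 20.0
```

Request:
{"api": "step_arm", "payload": {"increments": [[[0,0,1,0,0,0,10],[0,0,1,0,0,0,10],[0,0,1,0,0,0,10],[0,0,1,0,0,0,10],[0,0,1,0,0,0,10]]]}}

```text
clock: 21.15
tcp_pos: [0.524, -0.0258, 0.1988]
eef_rot: [0.018, 1.0, -0.0, 0.0]
force: [-0.9, 0.9, -0.2]
gripper_width: 0.0281
gripper_force: 20.0
```

Request:
{"api": "step_arm", "payload": {"increments": [[[0,0,1,0,0,0,10],[0,0,1,0,0,0,10],[0,0,1,0,0,0,10],[0,0,1,0,0,0,10],[0,0,1,0,0,0,10]]]}}

```text
clock: 21.65
tcp_pos: [0.524, -0.0258, 0.1987]
eef_rot: [0.191, 0.982, 0.0, 0.0]
force: [-0.8, -0.7, -0.3]
gripper_width: 0.0277
gripper_force: 20.0
```

```bash
python3 - <<'E'
from h import *
plan(.543,-.34,.125,66)
E
```

```text
t=21.6 tcp [ 0.524  -0.0258  0.1987] q6 -1.37 turn [0.   0.   0.49] shift(final axes) [-2.903 -5.585  1.474] now axes [-2.712 -5.681  1.474]
```

Request:
{"api": "step_arm", "payload": {"increments": [[[0,0,0,-0.339,-0.65,0,10],[0,0,0,-0.339,-0.65,0,10],[0,0,0,-0.339,-0.65,0,10],[0,0,0,-0.339,-0.65,0,10],[0,0,0,-0.339,-0.65,0,10]]]}}

```text
clock: 22.15
tcp_pos: [0.5421, -0.2096, 0.1988]
eef_rot: [0.19, 0.982, -0.0, 0.0]
force: [2.2, 0.2, -0.9]
gripper_width: 0.0279
gripper_force: 20.0
```

Request:
{"api": "step_arm", "payload": {"increments": [[[0,0,0,-0.339,-0.65,0,10],[0,0,0,-0.339,-0.65,0,10],[0,0,0.5,-0.339,-0.65,0,10],[0,0,0,0,0,0.5,10],[0,0,0,0,0,0.5,10]]]}}

```text
clock: 22.65
tcp_pos: [0.5536, -0.3197, 0.1488]
eef_rot: [0.208, 0.978, -0.001, 0.001]
force: [-0.4, 0.0, -0.9]
gripper_width: 0.0278
gripper_force: 20.0
```

Request:
{"api": "step_arm", "payload": {"increments": [[[0,0,0,0,0,0.45,10],[0,0,0,0,0,0,10],[0,0,0,0,0,0,45],[0,0,0,0,0,0,45],[0,0,0,0,0,0,45]]]}}

```text
clock: 23.15
tcp_pos: [0.554, -0.3182, 0.1275]
eef_rot: [0.207, 0.978, -0.001, 0.001]
force: [0.1, -0.2, 0.6]
gripper_width: 0.0443
gripper_force: 0.0
```

Request:
{"api": "step_arm", "payload": {"increments": [[[0,0,0,0,0,-0.5,45],[0,0,0,0,0,-0.7,45],[0,0,0,0,0,-0.3,45]]]}}

```text
clock: 23.45
tcp_pos: [0.5547, -0.3187, 0.2051]
eef_rot: [0.207, 0.978, -0.001, 0.003]
force: [1.3, -0.1, -0.2]
gripper_width: 0.0452
gripper_force: 0.0
```

```bash
python3 - <<'E'
from h import *
plan(.4788,-.311,.12,66)
snap('wrist','w5.png')
a=cv2.imread('pics/w5.png')
cv2.imwrite('pics/c6.png',a[100:400,130:530])
E
```

```text
t=23.4 tcp [ 0.5547 -0.3187  0.2051] q6 -1.78 turn [-0.02  0.08  0.03] shift(final axes) [ 1.45  -0.477  1.702] now axes [ 1.461 -0.472  1.694]
```

View pics/c6.png

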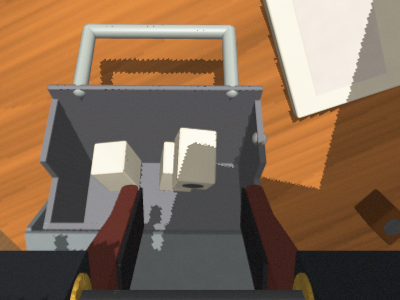

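Request:
{"api": "step_arm", "payload": {"increments": [[[0,0,0,0.5,-0.12,0,0],[0,0,0,0.5,-0.12,0,0],[0,0,0,0.5,-0.12,0,0],[0,0,0,0.5,-0.11,0,0],[0,0,0,0,0,0,0]]]}}

```text
clock: 24.0
tcp_pos: [0.4491, -0.2972, 0.2008]
eef_rot: [0.207, 0.978, 0.0, -0.001]
force: [0.5, -0.3, 0.2]
gripper_width: 0.0087
gripper_force: 0.0
```

Request:
{"api": "step_arm", "payload": {"increments": [[[0,0,0,0,0,0.5,0],[0,0,0,0,0,0.7,0],[0,0,0,0,0,0.7,0],[0,0,0,0,0,0.6,0],[0,0,0,0,0,0.38,0]]]}}

```text
clock: 24.5
tcp_pos: [0.4525, -0.2984, 0.0548]
eef_rot: [0.207, 0.978, 0.0, -0.0]
force: [0.2, 0.2, 1.4]
gripper_width: 0.0004
gripper_force: 0.0
```

Request:
{"api": "step_arm", "payload": {"increments": [[[0,0,0,-0.2,0,0,0],[0,0,0,-0.1,0,-0.22,0],[0,0,0,-0.12,0,-0.216,0],[0,0,0,-0.14,0,-0.2,0],[0,0,0,-0.16,0,-0.19,0]]]}}

```text
clock: 25.0
tcp_pos: [0.4843, -0.3125, 0.0996]
eef_rot: [0.207, 0.978, 0.001, -0.002]
force: [-7.1, 2.5, 5.5]
gripper_width: 0.0006
gripper_force: 4.0
```

Request:
{"api": "step_arm", "payload": {"increments": [[[0,0,0,-0.18,0,-0.17,0],[0,0,0,-0.19,0,-0.15,0],[0,0,0,-0.21,0,-0.13,0],[0,0,0,-0.22,0,-0.11,0],[0,0,0,0,0,0,0]]]}}

```text
clock: 25.5
tcp_pos: [0.5235, -0.3303, 0.1269]
eef_rot: [0.207, 0.978, -0.0, 0.001]
force: [0.3, -0.0, 0.3]
gripper_width: 0.0004
gripper_force: 0.0
```

```bash
python3 - <<'E'
from h import *
plan(.584-.065*.914,-.358+.065*.405,.131,66); print(env.observe()['force'])
E
```

```text
t=25.5 tcp [ 0.5235 -0.3303  0.1269] q6 -1.83 turn [-0.    0.03  0.03] shift(final axes) [-0.031 -0.016 -0.082] now axes [-0.031 -0.016 -0.081]
[ 0.32288383 -0.00412138  0.34827922]
```

Request:
{"api": "step_arm", "payload": {"increments": [[[0,0,0,-0.06,0,-0.04,0],[0,0,0,-0.04,0,0,0],[0,0,0,-0.04,0,0,0],[0,0,0,0,0,0,0],[0,0,0,0,0,0,0]]]}}

```text
clock: 26.0
tcp_pos: [0.5246, -0.3306, 0.1276]
eef_rot: [0.207, 0.978, 0.001, -0.004]
force: [-9.7, 3.6, 6.9]
gripper_width: 0.0004
gripper_force: 5.2
```

```bash
python3 - <<'E'
from h import *
print(env.observe()['force'],env.observe()['tcp_pos'])
a=snap('wrist','w6.png');b=snap('scene','k6.png');
cv2.imwrite('pics/c7.png',np.hstack([a[60:380,120:520,::-1],cv2.resize(b[130:290,175:375],(400,320))[:,:,::-1]]))
E
```

```text
[-9.6508315   3.59079482  6.8707822 ] [ 0.52460298 -0.33057384  0.12760393]
```

View pics/c7.png

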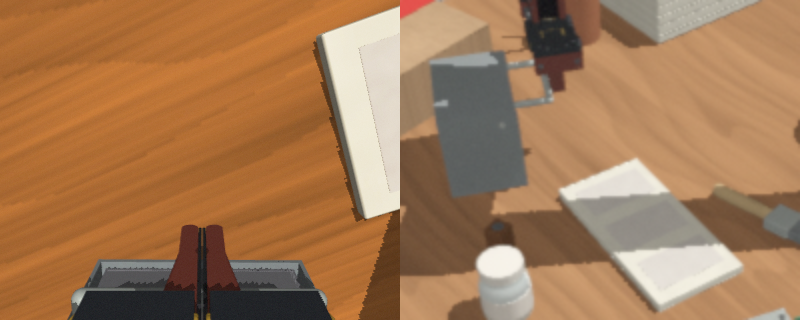

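Request:
{"api": "step_arm", "payload": {"increments": [[[0,0,0,0.4,0,0,0],[0,0,0,0.5,0,-0.2,0],[0,0,1,0,0,-0.8,0],[0,0,1,0,0,-0.8,0],[0,0,1,0,0,-0.8,0]]]}}

```text
clock: 26.6
tcp_pos: [0.4868, -0.314, 0.2594]
eef_rot: [0.31, 0.951, 0.0, 0.0]
force: [0.6, -0.3, 0.2]
gripper_width: 0.0004
gripper_force: 0.0
```

Request:
{"api": "step_arm", "payload": {"increments": [[[0,0,1,0,0,-0.8,0],[0,0,1,0,0,-0.8,0],[0,0,1,0,0,0,0],[0,0,1,0,0,0,40],[0,0,1,0,0,0,40]]]}}

```text
clock: 27.1
tcp_pos: [0.4873, -0.3143, 0.3387]
eef_rot: [0.47, 0.883, -0.0, 0.001]
force: [0.1, 0.2, -0.8]
gripper_width: 0.0133
gripper_force: 0.0
```

Request:
{"api": "step_arm", "payload": {"increments": [[[0,0,1,0,0,0,40],[0,0,1,0,0,0,40],[0,0,1,0,0,0,40],[0,0,1,0,0,0,40],[0,0,1,0,0,0,40]]]}}

```text
clock: 27.6
tcp_pos: [0.4871, -0.3142, 0.3381]
eef_rot: [0.616, 0.788, 0.0, 0.0]
force: [-0.6, 0.2, 0.1]
gripper_width: 0.0402
gripper_force: 0.0
```

Request:
{"api": "step_arm", "payload": {"increments": [[[0,0,1,0,0,0,40],[0,0,1,0,0,0,40],[0,0,1,0,0,0,40],[0,0,1,0,0,0,40],[0,0,1,0,0,0,40]]]}}

```text
clock: 28.1
tcp_pos: [0.4872, -0.3142, 0.3381]
eef_rot: [0.743, 0.669, 0.0, 0.0]
force: [-1.1, 0.8, -0.2]
gripper_width: 0.0405
gripper_force: 0.0
```

```bash
python3 - <<'E'
from h import *
plan(.53,.13,.33,-15.6)
snap('side','s7.png')
a=cv2.imread('pics/s7.png').astype(int);b=cv2.imread('pics/side0.png').astype(int)
# bin handle/roof region difference w.r.t. the shut state at the start
print(np.abs(a-b).max(2)[340:420,355:380].mean(), np.median(np.abs(a-b).max(2)[340:420,355:380]))
E
```

```text
t=28.1 tcp [ 0.4872 -0.3142  0.3381] q6 -0.59 turn [0.01 0.   2.39] shift(final axes) [ 8.788 -1.564  0.161] now axes [ 8.925 -0.086  0.16 ]
37.1925 16.0
```

Request:
{"api": "step_arm", "payload": {"increments": [[[0,0,0,0.744,0,0,40],[0,0,0,0.744,0,0,40],[0,0,0,0.744,0,0,40],[0,0,0,0.744,0,0,40],[0,0,0,0.744,0,0,40]]]}}

```text
clock: 28.65
tcp_pos: [0.5062, -0.1277, 0.3382]
eef_rot: [0.742, 0.67, 0.0, 0.0]
force: [-0.1, 1.0, 0.5]
gripper_width: 0.04
gripper_force: 0.0
```

Request:
{"api": "step_arm", "payload": {"increments": [[[0,0,0,0.744,0,0,40],[0,0,0,0.744,0,0,40],[0,0,0,0.744,0,0,40],[0,0,0,0.744,0,0,40],[0,0,0,0.744,0,0,40]]]}}

```text
clock: 29.15
tcp_pos: [0.5253, 0.0575, 0.3383]
eef_rot: [0.742, 0.67, 0.0, 0.0]
force: [0.5, -0.0, -0.2]
gripper_width: 0.0402
gripper_force: 0.0
```

Request:
{"api": "step_arm", "payload": {"increments": [[[0,0,0.8,0.744,0,0,40],[0,0,0.8,0.744,0,0,40],[0,0,0.79,0,0,0,40],[0,0,0,0,0,0,40]]]}}

```text
clock: 29.55
tcp_pos: [0.5349, 0.1308, 0.338]
eef_rot: [0.795, 0.607, 0.0, 0.0]
force: [0.2, -0.6, 0.1]
gripper_width: 0.0399
gripper_force: 0.0
```

```bash
python3 - <<'E'
from h import *
import pickle
a=snap('wrist','w8.png'); c=env.get_calibration('wrist'); pickle.dump(c,open('w8.pkl','wb')); print(env.observe()['tcp_pos'])
s=cv2.imread('pics/s7.png')[310:480,330:480]
cv2.imwrite('pics/c8.png',np.hstack([cv2.resize(a[0:400,180:480,::-1],None,fx=1.5,fy=1.5),cv2.resize(s,(350,600))[:600]]) )
O=np.array([.5605,.2323]);X=np.array([.269,.963]);Y=np.array([-.963,.269])
for mx,my,z in((-.119,.033,.008),(-.119,-.033,.008),(.051,-.052,.062)): print(proj(c,[*(O+mx*X+my*Y),z]))
E
```

```text
[0.53480814 0.1300536  0.33805001]
(np.float64(291.91998822933147), np.float64(200.28145348030486))
(np.float64(345.8633487296228), np.float64(200.61760765278783))
(np.float64(373.41027860342274), np.float64(38.032331938281715))
```

View pics/c8.png

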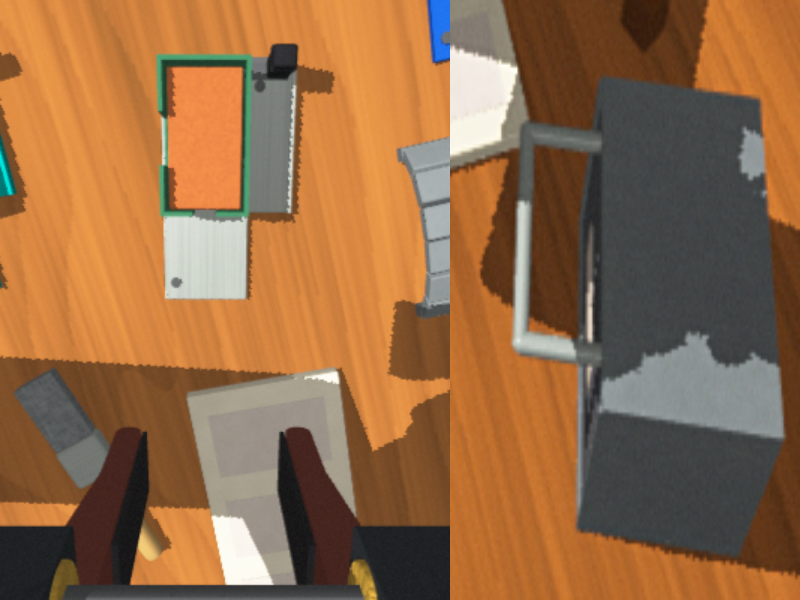

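```bash
python3 - <<'E'
from h import *
import pickle
c=pickle.load(open('w8.pkl','rb')); im=cv2.imread('pics/w8.png')
a=cv2.resize(im[20:60,350:390],(400,400),interpolation=0);b=cv2.resize(im[100:210,270:370],(400,440),interpolation=3)[:400]
cv2.imwrite('pics/c9.png',np.hstack([cv2.convertScaleAbs(a,alpha=2.2,beta=20),b]))
for p,z in(((290,199.3),.008),((344.7,199.3),.008),((370,35),.062)): print(onz(c,*p,z))
E
```

```text
[0.49479363 0.12836568 0.008     ]
[0.55929702 0.11078714 0.008     ]
[0.62173151 0.27083398 0.062     ]
```

View pics/c9.png

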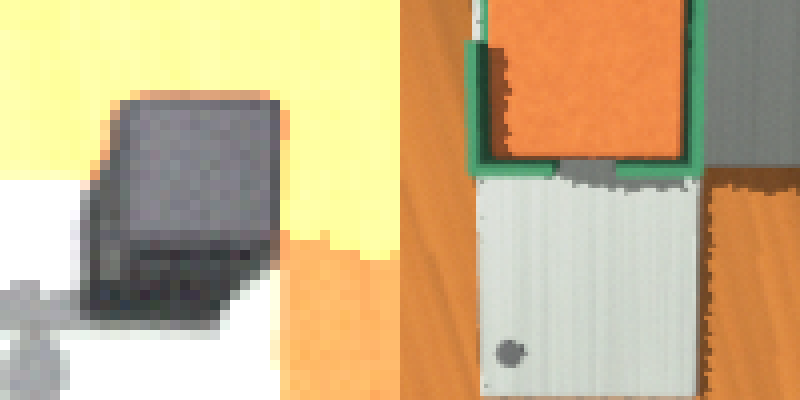

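Request:
{"api": "step_arm", "payload": {"increments": [[[0,0,1,0,0,0.2,40],[0,0,1,0,0,0.2,40],[0,0,1,0,0,0.2,40],[0,0,1,0,0,0.2,40],[0,0,1,0,0,0.2,40]]]}}

```text
clock: 30.1
tcp_pos: [0.5348, 0.1286, 0.2879]
eef_rot: [0.889, 0.457, 0.0, 0.0]
force: [0.4, 0.1, 0.2]
gripper_width: 0.0401
gripper_force: 0.0
```

Request:
{"api": "step_arm", "payload": {"increments": [[[0,0,1,0,0,0.2,40],[0,0,1,0,0,0.2,40],[0,0,1,0,0,0.2,40],[0,0,1,0,0,0.2,40],[0,0,1,0,0,0.2,40]]]}}

```text
clock: 30.6
tcp_pos: [0.5349, 0.1286, 0.2379]
eef_rot: [0.955, 0.296, 0.0, 0.0]
force: [0.6, -0.9, -0.2]
gripper_width: 0.0399
gripper_force: 0.0
```

Request:
{"api": "step_arm", "payload": {"increments": [[[0,0,1,0,0,0.2,40],[0,0,1,0,0,0.2,40],[0,0,1,0,0,0.2,40],[0,0,1,0,0,0.2,40],[0,0,1,0,0,0.2,40]]]}}

```text
clock: 31.1
tcp_pos: [0.535, 0.1286, 0.1879]
eef_rot: [0.992, 0.126, 0.0, 0.0]
force: [0.3, 0.2, 0.2]
gripper_width: 0.04
gripper_force: 0.0
```

Request:
{"api": "step_arm", "payload": {"increments": [[[0,0,1,0,0,0,40],[0,0,1,0,0,0,40],[0,0,1,0,0,0,40],[0,0,1,0,0,0,40],[0,0,1,0,0,0,40]]]}}

```text
clock: 31.6
tcp_pos: [0.5349, 0.1287, 0.1883]
eef_rot: [0.999, -0.049, 0.0, -0.0]
force: [0.0, 1.3, -0.8]
gripper_width: 0.04
gripper_force: 0.0
```

Request:
{"api": "step_arm", "payload": {"increments": [[[0,0,1,0,0,0,40],[0,0,1,0,0,0,40],[0,0,0.5,0,0,0,40],[0,0,0,0,0,0,40]]]}}

```text
clock: 32.0
tcp_pos: [0.5349, 0.1288, 0.1883]
eef_rot: [0.991, -0.134, 0.0, -0.0]
force: [0.9, 0.5, -0.2]
gripper_width: 0.0401
gripper_force: 0.0
```

```bash
python3 - <<'E'
from h import *
plan(.6215,.2695,.052,-105.4)
E
```

```text
t=32.0 tcp [0.5349 0.1288 0.1883] q6 1.95 turn [-0.   -0.   -0.01] shift(final axes) [ 0.922 -3.173  2.726] now axes [ 0.919 -3.173  2.727]
```

Request:
{"api": "step_arm", "payload": {"increments": [[[0,0,0,0.184,-0.635,0,40],[0,0,0,0.184,-0.635,0,40],[0,0,0,0.184,-0.635,0,40],[0,0,0,0.184,-0.635,0,40],[0,0,0,0.184,-0.635,0,40]]]}}

```text
clock: 32.5
tcp_pos: [0.6222, 0.2709, 0.1882]
eef_rot: [0.991, -0.134, 0.0, -0.0]
force: [0.1, 0.8, -0.3]
gripper_width: 0.0402
gripper_force: 0.0
```

Request:
{"api": "step_arm", "payload": {"increments": [[[0,0,0,0,0,0.5,40],[0,0,0,0,0,0.7,40],[0,0,0,0,0,0.7,40],[0,0,0,0,0,0.5,40],[0,0,0,0,0,0.33,40]]]}}

```text
clock: 33.0
tcp_pos: [0.6204, 0.2695, 0.0494]
eef_rot: [0.991, -0.134, -0.001, 0.001]
force: [-0.2, -0.2, 0.2]
gripper_width: 0.0399
gripper_force: 0.0
```

Request:
{"api": "step_arm", "payload": {"increments": [[[0,0,0,0,0,0,5],[0,0,0,0,0,0,5],[0,0,0,0,0,0,5],[0,0,0,0,0,0,5],[0,0,0,0,0,0,5]]], "squeeze": 25}}

```text
clock: 33.5
tcp_pos: [0.6224, 0.2699, 0.0534]
eef_rot: [0.991, -0.134, 0.001, 0.0]
force: [-0.0, -5.3, 6.2]
gripper_width: 0.014
gripper_force: 25.0
```

Request:
{"api": "step_arm", "payload": {"increments": [[[0,0,0,0,0.18,0,5],[0,0,0,0,0.2,0,5],[0,0,0,0,0.2,0,5],[0,0,0,0,0.2,0,5],[0,0,0,0,0.16,0,5]]]}}

```text
clock: 34.0
tcp_pos: [0.6108, 0.2275, 0.0535]
eef_rot: [0.991, -0.135, 0.002, -0.003]
force: [1.4, 10.8, 4.2]
gripper_width: 0.014
gripper_force: 25.0
```

Request:
{"api": "step_arm", "payload": {"increments": [[[0,0,0,0,0,0,5],[0,0,0,0,0,0,5]]]}}

```text
clock: 34.2
tcp_pos: [0.6105, 0.2265, 0.0534]
eef_rot: [0.991, -0.135, 0.002, -0.002]
force: [-0.2, 4.1, 5.9]
gripper_width: 0.0141
gripper_force: 25.0
```

Request:
{"api": "step_arm", "payload": {"increments": [[[0,0,0,0,0.03,0,5],[0,0,0,0,0,0,5],[0,0,0,0,-0.2,0,5],[0,0,0,0,-0.25,0,5],[0,0,0,0,-0.25,0,5]]]}}

```text
clock: 34.7
tcp_pos: [0.6193, 0.2585, 0.0535]
eef_rot: [0.991, -0.135, 0.002, -0.001]
force: [0.8, 1.4, 6.0]
gripper_width: 0.0139
gripper_force: 25.0
```

Request:
{"api": "step_arm", "payload": {"increments": [[[0,0,0,0,-0.25,0,5],[0,0,0,0,0,0,40],[0,0,0,0,0,0,40],[0,0,0,0,0,-0.5,40],[0,0,0,0,0,-0.5,40]]]}}

```text
clock: 35.2
tcp_pos: [0.6198, 0.2691, 0.101]
eef_rot: [0.991, -0.135, -0.001, 0.0]
force: [0.5, -0.1, 0.2]
gripper_width: 0.0392
gripper_force: 0.0
```

```bash
python3 - <<'E'
from h import *
O=np.array([.558,.2343]);X=np.array([.2656,.9641])
p=O-.074*X; print(p); plan(*p,.033,-15.4)
E
```

```text
[0.5383456 0.1629566]
t=35.2 tcp [0.6198 0.2691 0.101 ] q6 2.15 turn [4.000e-02 2.000e-02 2.248e+01] shift(final axes) [2.48  1.007 1.361] now axes [-1.     2.48   1.366]
```

Request:
{"api": "step_arm", "payload": {"increments": [[[0,0,-1,0,0,-0.5,60],[0,0,-1,0,0,-0.5,60],[0,0,-1,0,0,0,60],[0,0,-1,0,0,0,60],[0,0,-1,0,0,0,60]]]}}

```text
clock: 35.7
tcp_pos: [0.6208, 0.2694, 0.1519]
eef_rot: [0.999, 0.041, 0.0, -0.0]
force: [-0.2, -0.0, 0.5]
gripper_width: 0.0597
gripper_force: 0.0
```

Request:
{"api": "step_arm", "payload": {"increments": [[[0,0,-1,0,0,0,60],[0,0,-1,0,0,0,60],[0,0,-1,0,0,0,60],[0,0,-1,0,0,0,60],[0,0,-1,0,0,0,60]]]}}

```text
clock: 36.2
tcp_pos: [0.6206, 0.2693, 0.1514]
eef_rot: [0.977, 0.214, -0.0, -0.0]
force: [-0.0, -0.2, 1.0]
gripper_width: 0.0599
gripper_force: 0.0
```

Request:
{"api": "step_arm", "payload": {"increments": [[[0,0,-1,0,0,0,60],[0,0,-1,0,0,0,60],[0,0,-1,0,0,0,60],[0,0,-1,0,0,0,60],[0,0,-1,0,0,0,60]]]}}

```text
clock: 36.7
tcp_pos: [0.6206, 0.2693, 0.1514]
eef_rot: [0.925, 0.38, -0.0, -0.0]
force: [-0.4, -0.2, 1.3]
gripper_width: 0.0601
gripper_force: 0.0
```

Request:
{"api": "step_arm", "payload": {"increments": [[[0,0,-1,0,0,0,60],[0,0,-1,0,0,0,60],[0,0,-1,0,0,0,60],[0,0,-1,0,0,0,60],[0,0,-1,0,0,0,60]]]}}

```text
clock: 37.2
tcp_pos: [0.6206, 0.2693, 0.1514]
eef_rot: [0.845, 0.535, -0.0, -0.001]
force: [-0.8, 0.4, 0.9]
gripper_width: 0.0603
gripper_force: 0.0
```

Request:
{"api": "step_arm", "payload": {"increments": [[[0,0,-1,-0.6,-0.25,0,60],[0,0,-1,-0.6,-0.25,0,60],[0,0,-0.5,-0.6,-0.25,0,60],[0,0,0,-0.6,-0.25,0,60],[0,0,0,0,0,0,60]]]}}

```text
clock: 37.7
tcp_pos: [0.5293, 0.1714, 0.1511]
eef_rot: [0.796, 0.605, -0.002, -0.001]
force: [-0.2, 0.5, -0.2]
gripper_width: 0.0601
gripper_force: 0.0
```

```bash
python3 - <<'E'
from h import *
import pickle
plan(.5383,.163,.033,-15.4)
a=snap('wrist','w10.png'); c=env.get_calibration('wrist'); pickle.dump(c,open('w10.pkl','wb'))
hsv=cv2.cvtColor(a,cv2.COLOR_RGB2HSV)
O=np.array([.558,.2343]);X=np.array([.2656,.9641]);Y=np.array([-.9641,.2656])
for mx,my,z in((-.088,.025,.018),(-.088,-.025,.018),(.051,-.052,.062),(-.119,.033,.008),(-.119,-.033,.008)): print(np.round(proj(c,[*(O+mx*X+my*Y),z]),1))
cv2.imwrite('pics/c10.png',cv2.resize(a[0:330,170:470,::-1],(545,600)))
E
```

```text
t=37.7 tcp [0.5293 0.1714 0.1511] q6 0.46 turn [-0.06  0.03 -0.04] shift(final axes) [-0.115  0.218  2.363] now axes [-0.109  0.228  2.362]
[300.  265.1]
[366.7 265. ]
[434.7  51.5]
[291.4 296.8]
[374.1 296.7]
```

View pics/c10.png

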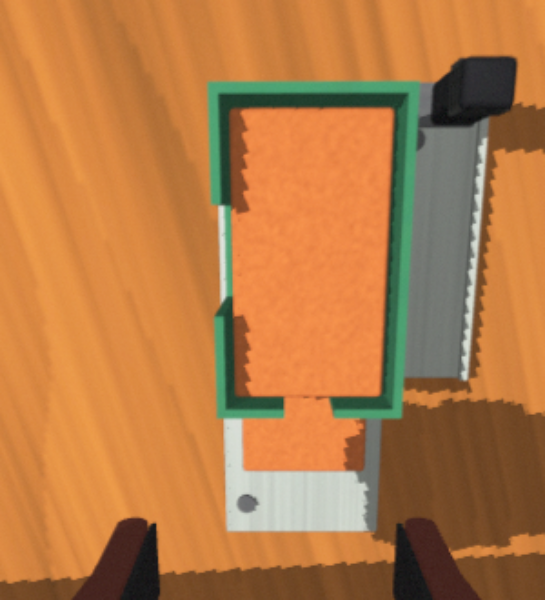

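```bash
cat >> h.py <<'E'
MO=np.array([.558,.2343]);MX=np.array([.2656,.9641]);MY=np.array([-.9641,.2656])
def apron():
    """grey apron in a still wrist view (tool about psi -15): front corners and tile front edge in magazine coordinates"""
    a=env.capture('wrist'); c=env.get_calibration('wrist')
    h=cv2.cvtColor(a,cv2.COLOR_RGB2HSV); g=((h[:,:,1]<60)&(h[:,:,2]>90)).astype(np.uint8)
    u0,v0=map(int,proj(c,[*(MO-.108*MX),.008]))
    n,l,st,ce=cv2.connectedComponentsWithStats(g); k=l[v0,u0]; m=l==k
    rows=np.where(m[:,u0-5:u0+5].mean(1)>.5)[0]; cols=np.where(m[v0-3:v0+4].mean(0)>.5)[0]
    def loc(u,v,z): p=onz(c,u,v,z)[:2]-MO; return np.round([p@MX,p@MY],4)
    print('front',loc(u0,rows.max()+.5,.008),'tile edge',loc(u0,rows.min()-.5,.018),'sides',loc(cols.min()-.5,v0,.008),loc(cols.max()+.5,v0,.008))
    cv2.imwrite('pics/ap.png',a[:,:,::-1])
E
python3 - <<'E'
from h import *
plan(.5383,.163,.033,-15.4)
apron()
E
```

```text
t=37.8 tcp [0.5316 0.1728 0.1516] q6 0.46 turn [-0.02 -0.   -0.04] shift(final axes) [-0.154  0.181  2.372] now axes [-0.153  0.185  2.372]
front [-0.1157  0.0006] tile edge [-0.0838  0.001 ] sides [-0.1074  0.0311] [-0.1075 -0.0345]
```

```bash
python3 - <<'E'
from h import *
for i in range(2): apron(); print(env.observe()['tcp_pos'])
E
```

```text
front [-0.1158  0.0006] tile edge [-0.0847  0.0009] sides [-0.1075  0.0319] [-0.1076 -0.033 ]
[0.53407256 0.17427928 0.15198026]
front [-0.1163  0.0003] tile edge [-0.0851  0.0006] sides [-0.1071  0.0324] [-0.1072 -0.0325]
[0.53436477 0.17459078 0.15192857]
```

```bash
sed -i 's/MO=np.array(\[.558,.2343\])/MO=np.array([.5585,.2362])/' h.py; python3 - <<'E'
from h import *
plan(*(MO-.074*MX),.033,-15.4)
E
```

```text
t=37.9 tcp [0.5344 0.1746 0.1519] q6 0.46 turn [ 0.02 -0.02 -0.02] shift(final axes) [-0.164  0.138  2.379] now axes [-0.167  0.136  2.379]
```

Request:
{"api": "step_arm", "payload": {"increments": [[[0,0,0,-0.167,0.137,0,62],[0,0,0,0,0,0.6,62],[0,0,0,0,0,0.6,62],[0,0,0,0,0,0.6,62],[0,0,0,0,0,0.3,62]]]}}

```text
clock: 38.4
tcp_pos: [0.5374, 0.1639, 0.0442]
eef_rot: [0.796, 0.606, -0.001, -0.001]
force: [-0.0, 0.0, 0.0]
gripper_width: 0.0625
gripper_force: 0.0
```

Request:
{"api": "step_arm", "payload": {"increments": [[[0,0,0,0,0,0.15,62],[0,0,0,0,0,0.09,62],[0,0,0,0,0,0.04,62],[0,0,0,0,0,0,62]]]}}

```text
clock: 38.8
tcp_pos: [0.5384, 0.1643, 0.0332]
eef_rot: [0.796, 0.606, 0.001, 0.0]
force: [0.1, -0.6, 0.2]
gripper_width: 0.062
gripper_force: 0.0
```

Request:
{"api": "step_arm", "payload": {"increments": [[[0,0,0,0,0,0,35],[0,0,0,0,0,0,35],[0,0,0,0,0,0,35],[0,0,0,0,0,0,35],[0,0,0,0,0,0,35]]]}}

```text
clock: 39.3
tcp_pos: [0.5383, 0.1643, 0.0334]
eef_rot: [0.796, 0.606, 0.001, 0.0]
force: [-0.7, 0.4, 5.5]
gripper_width: 0.0497
gripper_force: 25.0
```

Gripped at 49.7 mm: pull.

Request:
{"api": "step_arm", "payload": {"increments": [[[0,0,0,-0.2,0,0,35],[0,0,0,-0.23,0,0,35],[0,0,0,-0.23,0,0,35],[0,0,0,-0.23,0,0,35],[0,0,0,-0.23,0,0,35]]]}}

```text
clock: 39.8
tcp_pos: [0.5239, 0.1103, 0.0333]
eef_rot: [0.796, 0.606, 0.001, 0.0]
force: [1.7, 2.3, 6.1]
gripper_width: 0.0498
gripper_force: 25.0
```

Request:
{"api": "step_arm", "payload": {"increments": [[[0,0,0,0,0,0,35],[0,0,0,0,0,0,62],[0,0,0,0,0,0,62],[0,0,0,0,0,0,62]]]}}

```text
clock: 40.2
tcp_pos: [0.522, 0.1099, 0.0323]
eef_rot: [0.796, 0.606, -0.001, -0.0]
force: [0.0, -0.1, 0.0]
gripper_width: 0.0621
gripper_force: 0.0
```

```bash
python3 - <<'E'
from h import *
plan(*(MO-.099*MX),.033,-15.4)
a=snap('wrist','w11.png'); c=env.get_calibration('wrist'); print(env.observe()['tcp_pos'])
for mx in(-.054,-.144): print([np.round(proj(c,[*(MO+mx*MX+s*MY),.018]),1) for s in(.025,-.025)])
cv2.imwrite('pics/c11.png',a[:,:,::-1])
E
```

```text
t=40.2 tcp [0.522  0.1099 0.0323] q6 0.35 turn [-0.02  0.01 -0.01] shift(final axes) [ 0.649  0.032 -0.014] now axes [ 0.649  0.032 -0.014]
[0.52217152 0.10999493 0.0323217 ]
[array([258.2, 136.2]), array([389.5, 136.2])]
[array([268.1, 342.5]), array([379. , 342.6])]
```

View pics/c11.png

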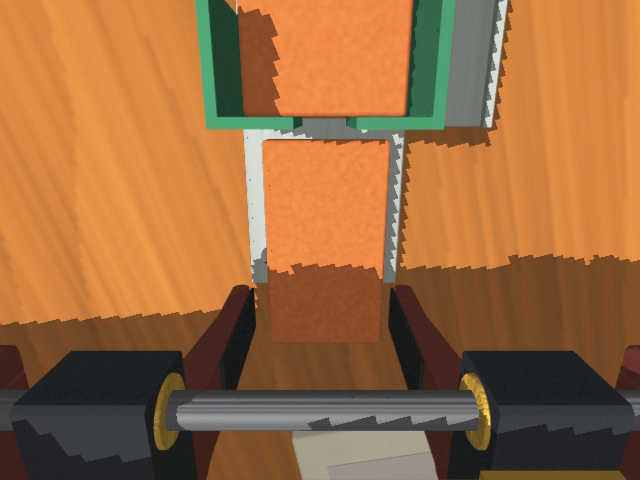

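Request:
{"api": "step_arm", "payload": {"increments": [[[0,0,0,0.1,0.015,-0.02,62],[0,0,0,0.2,0.015,0,62],[0,0,0,0.2,0,0,62],[0,0,0,0.13,0,0,62],[0,0,0,0,0,0,62]]]}}

```text
clock: 40.75
tcp_pos: [0.5332, 0.1414, 0.0337]
eef_rot: [0.795, 0.606, 0.0, 0.0]
force: [1.2, 0.1, -0.5]
gripper_width: 0.0619
gripper_force: 0.0
```

Request:
{"api": "step_arm", "payload": {"increments": [[[0,0,0,0,0,0,35],[0,0,0,0,0,0,35],[0,0,0,0,0,0,35],[0,0,0,0,0,0,35]]], "squeeze": 30}}

```text
clock: 41.15
tcp_pos: [0.5324, 0.1399, 0.0336]
eef_rot: [0.796, 0.606, -0.0, -0.0]
force: [-0.6, 0.4, -1.4]
gripper_width: 0.0497
gripper_force: 30.0
```

Request:
{"api": "step_arm", "payload": {"increments": [[[0,0,0,0,0,-0.3,35],[0,0,0,0,0,-0.4,35],[0,0,1,0,0,-0.4,35],[0,0,1,0,0,-0.4,35],[0,0,1,0,0,0,35]]]}}

```text
clock: 41.65
tcp_pos: [0.5344, 0.1401, 0.1112]
eef_rot: [0.855, 0.518, 0.002, 0.001]
force: [0.8, -0.2, -0.5]
gripper_width: 0.0493
gripper_force: 30.0
```

```bash
cat >> h.py <<'E'
BC=np.array([.543,-.0935]); BY=np.array([.0802,.9968]); BX=np.array([.9968,-.0802])
E
python3 - <<'E'
from h import *
for k in(-1,0,1): print(BC+k*.085*BY)
plan(*(BC-.085*BY),.042,-94.6)
E
```

```text
[ 0.536183 -0.178228]
[ 0.543  -0.0935]
[ 0.549817 -0.008772]
t=41.6 tcp [0.5344 0.1401 0.1112] q6 0.61 turn [ 0.02 -0.06 16.74] shift(final axes) [0.547 6.344 1.383] now axes [-5.628  2.98   1.379]
```

Request:
{"api": "step_arm", "payload": {"increments": [[[0,0,1,0,0,0,35],[0,0,1,0,0,0,35],[0,0,1,0,0,0,35],[0,0,1,0,0,0,35],[0,0,1,0,0,0,35]]]}}

```text
clock: 42.15
tcp_pos: [0.5324, 0.1398, 0.1086]
eef_rot: [0.932, 0.361, -0.0, -0.0]
force: [-0.7, -0.7, -1.2]
gripper_width: 0.0493
gripper_force: 30.0
```

Request:
{"api": "step_arm", "payload": {"increments": [[[0,0,1,0,0,0,35],[0,0,1,0,0,0,35],[0,0,1,0,0,0,35],[0,0,1,0,0,0,35],[0,0,1,0,0,0,35]]]}}

```text
clock: 42.65
tcp_pos: [0.5324, 0.1398, 0.1085]
eef_rot: [0.981, 0.194, -0.0, -0.0]
force: [-0.6, -0.9, -1.7]
gripper_width: 0.0495
gripper_force: 30.0
```

Request:
{"api": "step_arm", "payload": {"increments": [[[0,0,1,0,0,0,35],[0,0,1,0,0,0,35],[0,0,1,0,0,0,35],[0,0,1,0,0,0,35],[0,0,1,0,0,0,35]]]}}

```text
clock: 43.15
tcp_pos: [0.5324, 0.1399, 0.1085]
eef_rot: [1.0, 0.021, -0.0, -0.0]
force: [-0.4, -0.2, -0.7]
gripper_width: 0.0497
gripper_force: 30.0
```

Request:
{"api": "step_arm", "payload": {"increments": [[[0,0,1,0,0,0,35],[0,0,0.7,0,0.6,0,35],[0,0,0,0.07,0.7,0,35],[0,0,0,0.07,0.7,0,35],[0,0,0,0.07,0.7,0,35]]]}}

```text
clock: 43.65
tcp_pos: [0.5342, 0.0033, 0.1086]
eef_rot: [0.999, -0.037, -0.0, -0.0]
force: [1.1, -0.6, -0.7]
gripper_width: 0.0496
gripper_force: 30.0
```

Request:
{"api": "step_arm", "payload": {"increments": [[[0,0,0,0.07,0.7,0,35],[0,0,0,0.07,0.7,0,35],[0,0,0,0.07,0.7,0,35],[0,0,0,0.07,0.7,0,35],[0,0,0,0.07,0.7,0,35]]]}}

```text
clock: 44.15
tcp_pos: [0.5386, -0.1728, 0.1086]
eef_rot: [0.999, -0.037, -0.0, -0.0]
force: [-0.6, 0.6, -0.8]
gripper_width: 0.0499
gripper_force: 30.0
```

Request:
{"api": "step_arm", "payload": {"increments": [[[0,0,0,0,0,0.4,35],[0,0,0,0,0,0.3,35],[0,0,0,0,0,0.2,35],[0,0,0,0,0,0,35],[0,0,0,0,0,0,35]]]}}

```text
clock: 44.65
tcp_pos: [0.539, -0.171, 0.0637]
eef_rot: [0.999, -0.037, -0.0, -0.0]
force: [-0.1, 0.2, -1.5]
gripper_width: 0.0496
gripper_force: 30.0
```

```bash
python3 - <<'E'
from h import *
print(env.observe()['gripper_width']); plan(.5355,-.1787,.0415,-94.6)
E
```

```text
0.049577154314476506
t=44.6 tcp [ 0.539  -0.171   0.0637] q6 1.22 turn [-0.    0.01  0.09] shift(final axes) [-0.058  0.16   0.444] now axes [-0.058  0.16   0.444]
```

Request:
{"api": "step_arm", "payload": {"increments": [[[0,0,0.09,-0.058,0.16,0,35],[0,0,0,0,0,0.2,35],[0,0,0,0,0,0.14,35],[0,0,0,0,0,0.08,35],[0,0,0,0,0,0.03,35]]]}}

```text
clock: 45.15
tcp_pos: [0.535, -0.1786, 0.0405]
eef_rot: [0.999, -0.04, -0.001, -0.0]
force: [-3.5, 1.7, 13.6]
gripper_width: 0.0493
gripper_force: 30.0
```

Request:
{"api": "step_arm", "payload": {"increments": [[[0,0,0,0,0,0,35],[0,0,0,0,0,0,35],[0,0,0,0,0,0,62],[0,0,0,0,0,0,62],[0,0,0,0,0,0,62]]]}}

```text
clock: 45.65
tcp_pos: [0.5358, -0.179, 0.0413]
eef_rot: [0.999, -0.04, 0.0, 0.0]
force: [0.6, -0.7, 0.6]
gripper_width: 0.0619
gripper_force: 0.0
```

Request:
{"api": "step_arm", "payload": {"increments": [[[0,0,0,0,0,-0.2,62],[0,0,0,0,0,-0.6,62],[0,0,0,0,0,-0.8,62],[0,0,0,0,0,-0.8,62],[0,0,0,0,0,-0.6,62]]]}}

```text
clock: 46.15
tcp_pos: [0.5362, -0.1792, 0.1945]
eef_rot: [0.999, -0.04, 0.001, 0.001]
force: [0.7, -0.2, -1.0]
gripper_width: 0.0616
gripper_force: 0.0
```

```bash
cat >> h.py <<'E'
def tiles():
    """orange tile tops on the pale batt, from the side camera at z .025"""
    a=env.capture('side'); c=env.get_calibration('side'); h=cv2.cvtColor(a,cv2.COLOR_RGB2HSV)
    poly=np.array([proj(c,[*(BC+i*.062*BX+j*.132*BY),.015]) for i,j in((-1,-1),(1,-1),(1,1),(-1,1))],np.int32)
    r=np.zeros(a.shape[:2],np.uint8); cv2.fillPoly(r,[poly],1)
    m=((h[:,:,1]>110)&(r>0)).astype(np.uint8); m=cv2.morphologyEx(m,cv2.MORPH_OPEN,np.ones((3,3)))
    for ct in cv2.findContours(m,cv2.RETR_EXTERNAL,cv2.CHAIN_APPROX_NONE)[0]:
        if cv2.contourArea(ct)<150: continue
        w=np.array([onz(c,u,v,.025)[:2] for u,v in ct[:,0]]); q=(w-BC)@np.c_[BX,BY]
        (cx,cy),(ww,hh),an=cv2.minAreaRect((q*1000).astype(np.float32)); print('tile in batt mm',round(cx,1),round(cy,1),'size',round(ww),round(hh),'ang',round(an,1))
E
python3 - <<'E'
from h import *
tiles()
plan(.6215,.2705,.052,-105.4)
E
```

```text
tile in batt mm -3.5 -89.0 size 90 53 ang 0.1
tile in batt mm 34.3 -0.6 size 43 49 ang 84.8
t=46.2 tcp [ 0.5386 -0.1803  0.1989] q6 1.21 turn [ 0.04 -0.14  2.7 ] shift(final axes) [-0.796 -9.132  2.938] now axes [ 0.903 -9.129  2.915]
```

Request:
{"api": "step_arm", "payload": {"increments": [[[0,0,0,0.07,-0.702,0,40],[0,0,0,0.07,-0.702,0,40],[0,0,0,0.07,-0.702,0,40],[0,0,0,0.07,-0.702,0,40],[0,0,0,0.07,-0.702,0,40]]]}}

```text
clock: 46.7
tcp_pos: [0.5672, -0.004, 0.1918]
eef_rot: [0.999, -0.04, 0.0, -0.0]
force: [0.4, -0.2, 0.2]
gripper_width: 0.0397
gripper_force: 0.0
```

Request:
{"api": "step_arm", "payload": {"increments": [[[0,0,0,0.07,-0.702,0,40],[0,0,0,0.07,-0.702,0,40],[0,0,0,0.07,-0.702,0,40],[0,0,0,0.07,-0.702,0,40],[0,0,0,0.07,-0.702,0,40]]]}}

```text
clock: 47.2
tcp_pos: [0.5986, 0.1696, 0.1918]
eef_rot: [0.999, -0.04, 0.0, -0.0]
force: [1.0, 0.3, -0.6]
gripper_width: 0.0401
gripper_force: 0.0
```

Request:
{"api": "step_arm", "payload": {"increments": [[[0,0,0,0.07,-0.702,0,40],[0,0,0,0.07,-0.702,0,40],[0,0,1,0.07,-0.702,0,40],[0,0,1,0,0,0,40],[0,0,0.7,0,0,0,40]]]}}

```text
clock: 47.7
tcp_pos: [0.6174, 0.2737, 0.1915]
eef_rot: [0.991, -0.134, 0.0, -0.0]
force: [0.1, 0.6, 0.2]
gripper_width: 0.04
gripper_force: 0.0
```

Request:
{"api": "step_arm", "payload": {"increments": [[[0,0,0,0,0,0,40],[0,0,0,0,0,0,40]]]}}

```text
clock: 47.9
tcp_pos: [0.6175, 0.2722, 0.1915]
eef_rot: [0.991, -0.133, 0.0, -0.0]
force: [0.3, 0.6, -0.5]
gripper_width: 0.0402
gripper_force: 0.0
```

```bash
python3 - <<'E'
from h import *
plan(.622,.2700,.052,-105.4)
E
```

```text
t=47.9 tcp [0.6175 0.2722 0.1915] q6 2.15 turn [-0.   -0.    0.02] shift(final axes) [0.098 0.018 2.79 ] now axes [0.098 0.018 2.79 ]
```

Request:
{"api": "step_arm", "payload": {"increments": [[[0,0,0,0.098,0.018,0.5,40],[0,0,0,0,0,0.7,40],[0,0,0,0,0,0.7,40],[0,0,0,0,0,0.6,40],[0,0,0,0,0,0.29,40]]]}}

```text
clock: 48.4
tcp_pos: [0.6203, 0.2691, 0.049]
eef_rot: [0.991, -0.134, -0.002, 0.001]
force: [-0.3, -0.0, 0.7]
gripper_width: 0.04
gripper_force: 0.0
```

Request:
{"api": "step_arm", "payload": {"increments": [[[0,0,0,0,0,0,5],[0,0,0,0,0,0,5],[0,0,0,0,0,0,5],[0,0,0,0,0,0,5],[0,0,0,0,0,0,5]]], "squeeze": 25}}

```text
clock: 48.9
tcp_pos: [0.6233, 0.2697, 0.0536]
eef_rot: [0.991, -0.134, 0.001, -0.0]
force: [-0.5, -3.5, 7.4]
gripper_width: 0.0137
gripper_force: 25.0
```

Request:
{"api": "step_arm", "payload": {"increments": [[[0,0,0,0,0.18,0,5],[0,0,0,0,0.2,0,5],[0,0,0,0,0.2,0,5],[0,0,0,0,0.2,0,5],[0,0,0,0,0.18,0,5]]]}}

```text
clock: 49.4
tcp_pos: [0.6112, 0.2258, 0.0536]
eef_rot: [0.991, -0.134, 0.002, -0.002]
force: [0.9, 8.4, 5.7]
gripper_width: 0.0139
gripper_force: 25.0
```

Request:
{"api": "step_arm", "payload": {"increments": [[[0,0,0,0,0,0,5],[0,0,0,0,0,0,5]]]}}

```text
clock: 49.6
tcp_pos: [0.611, 0.2251, 0.0536]
eef_rot: [0.991, -0.134, 0.002, -0.002]
force: [1.7, 4.9, 6.9]
gripper_width: 0.0138
gripper_force: 25.0
```

Request:
{"api": "step_arm", "payload": {"increments": [[[0,0,0,0,-0.2,0,5],[0,0,0,0,-0.25,0,5],[0,0,0,0,-0.25,0,5],[0,0,0,0,-0.25,0,5],[0,0,0,0,0,0,5]]]}}

```text
clock: 50.1
tcp_pos: [0.6233, 0.2697, 0.0536]
eef_rot: [0.991, -0.133, 0.001, 0.0]
force: [-0.7, -3.9, 9.6]
gripper_width: 0.0138
gripper_force: 25.0
```

Request:
{"api": "step_arm", "payload": {"increments": [[[0,0,0,0,0,0,40],[0,0,0,0,0,0,40],[0,0,0,0,0,-0.5,40],[0,0,0,0,0,-0.5,40],[0,0,0,0,0,-0.5,40]]]}}

```text
clock: 50.6
tcp_pos: [0.6213, 0.2694, 0.127]
eef_rot: [0.991, -0.134, -0.001, 0.0]
force: [0.6, 0.1, 0.7]
gripper_width: 0.0402
gripper_force: 0.0
```

Request:
{"api": "step_arm", "payload": {"increments": [[[0,0,-1,0,0,-0.5,60],[0,0,-1,0,0,0,60],[0,0,-1,0,0,0,60],[0,0,-1,0,0,0,60],[0,0,-1,0,0,0,60]]]}}

```text
clock: 51.1
tcp_pos: [0.6215, 0.2695, 0.1515]
eef_rot: [0.999, 0.041, -0.0, -0.0]
force: [0.3, -0.7, 0.1]
gripper_width: 0.0599
gripper_force: 0.0
```

Request:
{"api": "step_arm", "payload": {"increments": [[[0,0,-1,0,0,0,60],[0,0,-1,0,0,0,60],[0,0,-1,0,0,0,60],[0,0,-1,0,0,0,60],[0,0,-1,0,0,0,60]]]}}

```text
clock: 51.6
tcp_pos: [0.6215, 0.2695, 0.1513]
eef_rot: [0.977, 0.214, -0.0, -0.0]
force: [-0.3, -1.2, -0.2]
gripper_width: 0.0601
gripper_force: 0.0
```

Request:
{"api": "step_arm", "payload": {"increments": [[[0,0,-1,0,0,0,60],[0,0,-1,0,0,0,60],[0,0,-1,0,0,0,60],[0,0,-1,0,0,0,60],[0,0,-1,0,0,0,60]]]}}

```text
clock: 52.1
tcp_pos: [0.6215, 0.2694, 0.1513]
eef_rot: [0.925, 0.381, -0.0, -0.0]
force: [-0.5, 0.8, -0.1]
gripper_width: 0.0598
gripper_force: 0.0
```

Request:
{"api": "step_arm", "payload": {"increments": [[[0,0,-1,0,0,0,60],[0,0,-1,0,0,0,60],[0,0,-1,0,0,0,60],[0,0,-1,0,0,0,60],[0,0,-1,0,0,0,60]]]}}

```text
clock: 52.6
tcp_pos: [0.6215, 0.2695, 0.1513]
eef_rot: [0.845, 0.535, -0.0, -0.0]
force: [0.6, -0.1, 0.1]
gripper_width: 0.0601
gripper_force: 0.0
```

Request:
{"api": "step_arm", "payload": {"increments": [[[0,0,-1,0,0,0,60],[0,0,-1,0,0,0,60],[0,0,-0.5,0,0,0,60],[0,0,0,-0.6,-0.22,0,60],[0,0,0,-0.6,-0.22,0,60]]]}}

```text
clock: 53.1
tcp_pos: [0.5843, 0.2174, 0.1512]
eef_rot: [0.795, 0.606, 0.0, -0.0]
force: [-0.2, -0.2, 0.5]
gripper_width: 0.0602
gripper_force: 0.0
```

Request:
{"api": "step_arm", "payload": {"increments": [[[0,0,0,-0.6,-0.22,0,60],[0,0,0,-0.6,-0.22,0,60],[0,0,0,0,0,0,62],[0,0,0,0,0,0,62],[0,0,0,0,0,0,62]]]}}

```text
clock: 53.6
tcp_pos: [0.5486, 0.1662, 0.1519]
eef_rot: [0.796, 0.606, 0.001, 0.0]
force: [-0.2, 0.2, 0.3]
gripper_width: 0.0617
gripper_force: 0.0
```

```bash
python3 - <<'E'
from h import *
apron()
plan(*(MO-.074*MX),.033,-15.4)
E
```

```text
front [-0.1189  0.0003] tile edge [-0.088  -0.0003] sides [-0.1073  0.0328] [-0.1072 -0.0325]
t=53.6 tcp [0.5487 0.1664 0.1518] q6 0.44 turn [ 0.01 -0.01  0.  ] shift(final axes) [-0.082 -0.181  2.377] now axes [-0.084 -0.183  2.377]
```

Apron front −118.9, tile edge −88.0 mm, exactly as specified. Grip, pull, regrip at centre.

Request:
{"api": "step_arm", "payload": {"increments": [[[0,0,0,-0.084,-0.183,0,62],[0,0,0,0,0,0.6,62],[0,0,0,0,0,0.6,62],[0,0,0,0,0,0.6,62],[0,0,0,0,0,0.3,62]]]}}

```text
clock: 54.15
tcp_pos: [0.5358, 0.1642, 0.0443]
eef_rot: [0.795, 0.606, -0.001, -0.001]
force: [-0.3, -0.1, 0.9]
gripper_width: 0.0618
gripper_force: 0.0
```

Request:
{"api": "step_arm", "payload": {"increments": [[[0,0,0,0,0,0.15,62],[0,0,0,0,0,0.09,62],[0,0,0,0,0,0.035,62],[0,0,0,0,0,0,62],[0,0,0,0,0,0,62]]]}}

```text
clock: 54.65
tcp_pos: [0.5383, 0.1641, 0.0337]
eef_rot: [0.795, 0.606, 0.001, 0.0]
force: [-1.0, 0.2, 0.6]
gripper_width: 0.0621
gripper_force: 0.0
```

Request:
{"api": "step_arm", "payload": {"increments": [[[0,0,0,0,0,0,35],[0,0,0,0,0,0,35],[0,0,0,0,0,0,35],[0,0,0,0,0,0,35],[0,0,0,0,0,0,35]]]}}

```text
clock: 55.15
tcp_pos: [0.5381, 0.164, 0.0334]
eef_rot: [0.796, 0.606, 0.0, 0.0]
force: [0.8, -0.3, 5.2]
gripper_width: 0.0499
gripper_force: 25.0
```

Request:
{"api": "step_arm", "payload": {"increments": [[[0,0,0,-0.2,0,0,35],[0,0,0,-0.23,0,0,35],[0,0,0,-0.23,0,0,35],[0,0,0,-0.23,0,0,35],[0,0,0,-0.23,0,0,35]]]}}

```text
clock: 55.65
tcp_pos: [0.5235, 0.1098, 0.0333]
eef_rot: [0.796, 0.606, 0.001, 0.0]
force: [0.2, 4.2, 5.3]
gripper_width: 0.0497
gripper_force: 25.0
```

Request:
{"api": "step_arm", "payload": {"increments": [[[0,0,0,0,0,0,35],[0,0,0,0,0,0,62],[0,0,0,0,0,0,62],[0,0,0,0,0,0,62]]]}}

```text
clock: 56.05
tcp_pos: [0.522, 0.1097, 0.0325]
eef_rot: [0.795, 0.606, -0.001, -0.0]
force: [-0.3, -0.3, -0.0]
gripper_width: 0.062
gripper_force: 0.0
```

```bash
cat >> h.py <<'E'
def pulled():
    """tile rear edge on the apron after the pull: first orange row behind the grey strip, magazine x"""
    a=env.capture('wrist'); c=env.get_calibration('wrist'); h=cv2.cvtColor(a,cv2.COLOR_RGB2HSV)
    for my in(-.01,.012):
        s=[]
        for mx in np.arange(-.049,-.07,-.0005):
            u,v=proj(c,[*(MO+mx*MX+my*MY),.018]); s.append(h[int(round(v)),int(round(u)),1])
        print('rear edge', [round(-.049-.0005*i,4) for i in range(len(s)) if s[i]>110][:1])
E
python3 - <<'E'
from h import *
pulled()
plan(*(MO-.100*MX),.0335,-15.4)
E
```

```text
rear edge [-0.049]
rear edge [-0.049]
t=56.1 tcp [0.5222 0.1098 0.0325] q6 0.35 turn [-0.02  0.01 -0.  ] shift(final axes) [ 0.63   0.029 -0.019] now axes [ 0.63   0.029 -0.019]
```

```bash
sed -i 's/s.append(h\[int(round(v)),int(round(u)),1\])/q=h[int(round(v)),int(round(u))]; s.append(q[1] if q[0]<22 else 0)/' h.py; python3 - <<'E'
from h import *
pulled()
E
```

```text
rear edge [-0.0565]
rear edge [-0.0565]
```

Request:
{"api": "step_arm", "payload": {"increments": [[[0,0,0,0.1,0.015,-0.02,62],[0,0,0,0.2,0.015,0,62],[0,0,0,0.2,0,0,62],[0,0,0,0.13,0,0,62],[0,0,0,0,0,0,62]]]}}

```text
clock: 56.65
tcp_pos: [0.5331, 0.1412, 0.0339]
eef_rot: [0.795, 0.607, 0.0, 0.0]
force: [0.2, 0.5, -0.5]
gripper_width: 0.062
gripper_force: 0.0
```

Request:
{"api": "step_arm", "payload": {"increments": [[[0,0,0,0,0,0,35],[0,0,0,0,0,0,35],[0,0,0,0,0,0,35],[0,0,0,0,0,0,35]]], "squeeze": 30}}

```text
clock: 57.05
tcp_pos: [0.5324, 0.1397, 0.0338]
eef_rot: [0.796, 0.606, -0.0, -0.0]
force: [-0.5, 0.8, -0.8]
gripper_width: 0.0494
gripper_force: 30.0
```

Request:
{"api": "step_arm", "payload": {"increments": [[[0,0,0,0,0,-0.3,35],[0,0,0,0,0,-0.4,35],[0,0,1,0,0,-0.4,35],[0,0,1,0,0,-0.4,35],[0,0,1,0,0,0,35]]]}}

```text
clock: 57.55
tcp_pos: [0.5344, 0.14, 0.1114]
eef_rot: [0.855, 0.518, 0.002, 0.001]
force: [0.3, -0.2, -1.5]
gripper_width: 0.0494
gripper_force: 30.0
```

Request:
{"api": "step_arm", "payload": {"increments": [[[0,0,1,0,0,0,35],[0,0,1,0,0,0,35],[0,0,1,0,0,0,35],[0,0,1,0,0,0,35],[0,0,1,0,0,0,35]]]}}

```text
clock: 58.05
tcp_pos: [0.5324, 0.1396, 0.1088]
eef_rot: [0.932, 0.362, -0.0, -0.0]
force: [-0.2, -0.3, -1.9]
gripper_width: 0.0494
gripper_force: 30.0
```

Request:
{"api": "step_arm", "payload": {"increments": [[[0,0,1,0,0,0,35],[0,0,1,0,0,0,35],[0,0,1,0,0,0,35],[0,0,1,0,0,0,35],[0,0,1,0,0,0,35]]]}}

```text
clock: 58.55
tcp_pos: [0.5323, 0.1397, 0.1088]
eef_rot: [0.981, 0.194, -0.0, -0.0]
force: [0.1, 0.2, -1.3]
gripper_width: 0.0496
gripper_force: 30.0
```

Request:
{"api": "step_arm", "payload": {"increments": [[[0,0,1,0,0,0,35],[0,0,1,0,0,0,35],[0,0,1,0,0,0,35],[0,0,1,0,0,0,35],[0,0,1,0,0,0,35]]]}}

```text
clock: 59.05
tcp_pos: [0.5323, 0.1397, 0.1088]
eef_rot: [1.0, 0.021, -0.0, 0.0]
force: [1.0, 0.3, -1.0]
gripper_width: 0.0495
gripper_force: 30.0
```

Request:
{"api": "step_arm", "payload": {"increments": [[[0,0,1,0,0,0,35],[0,0,0.8,0,0,0,35],[0,0,0,0.082,0.66,0,35],[0,0,0,0.082,0.66,0,35],[0,0,0,0.082,0.66,0,35]]]}}

```text
clock: 59.55
tcp_pos: [0.5366, 0.0392, 0.1088]
eef_rot: [0.999, -0.04, -0.0, -0.0]
force: [0.3, -0.0, -0.6]
gripper_width: 0.0495
gripper_force: 30.0
```

Request:
{"api": "step_arm", "payload": {"increments": [[[0,0,0,0.082,0.66,0,35],[0,0,0,0.082,0.66,0,35],[0,0,0,0.082,0.66,0,35],[0,0,0,0.082,0.66,0,35],[0,0,0,0,0,0.3,35]]]}}

```text
clock: 60.05
tcp_pos: [0.545, -0.0971, 0.0954]
eef_rot: [0.999, -0.042, 0.003, 0.001]
force: [1.0, 0.5, -1.3]
gripper_width: 0.0493
gripper_force: 30.0
```

Request:
{"api": "step_arm", "payload": {"increments": [[[0,0,0,0,0,0.3,35],[0,0,0,0,0,0.3,35],[0,0,0,0,0,0,35],[0,0,0,0,0,0,35]]]}}

```text
clock: 60.45
tcp_pos: [0.5423, -0.0927, 0.0638]
eef_rot: [0.999, -0.04, -0.001, -0.0]
force: [0.3, 0.0, -0.8]
gripper_width: 0.0497
gripper_force: 30.0
```

```bash
python3 - <<'E'
from h import *
print(env.observe()['gripper_width']); plan(.5425,-.0938,.041,-94.6)
E
```

```text
0.04968841924120276
t=60.5 tcp [ 0.5423 -0.0927  0.0638] q6 1.36 turn [-0.    0.01 -0.  ] shift(final axes) [0.006 0.023 0.456] now axes [0.006 0.023 0.456]
```

Request:
{"api": "step_arm", "payload": {"increments": [[[0,0,0,0.006,0.023,0,35],[0,0,0,0,0,0.2,35],[0,0,0,0,0,0.14,35],[0,0,0,0,0,0.08,35],[0,0,0,0,0,0.03,35]]]}}

```text
clock: 60.95
tcp_pos: [0.5423, -0.0936, 0.0408]
eef_rot: [0.999, -0.04, -0.001, -0.0]
force: [-4.7, 0.5, 14.9]
gripper_width: 0.0498
gripper_force: 30.0
```

Request:
{"api": "step_arm", "payload": {"increments": [[[0,0,0,0,0,0,35],[0,0,0,0,0,0,35],[0,0,0,0,0,0,62],[0,0,0,0,0,0,62],[0,0,0,0,0,0,62]]]}}

```text
clock: 61.45
tcp_pos: [0.5431, -0.0938, 0.0416]
eef_rot: [0.999, -0.04, 0.0, 0.0]
force: [-0.6, 1.1, 0.9]
gripper_width: 0.0622
gripper_force: 0.0
```

Request:
{"api": "step_arm", "payload": {"increments": [[[0,0,0,0,0,-0.2,62],[0,0,0,0,0,-0.6,62],[0,0,0,0,0,-0.8,62],[0,0,0,0,0,-0.8,62],[0,0,0,0,0,-0.6,62]]]}}

```text
clock: 61.95
tcp_pos: [0.5435, -0.094, 0.1947]
eef_rot: [0.999, -0.04, 0.001, 0.0]
force: [1.4, -0.5, -1.2]
gripper_width: 0.0622
gripper_force: 0.0
```

Request:
{"api": "step_arm", "payload": {"increments": [[[0,0,0,0,0,0,40],[0,0,0,0,0,0,40]]]}}

```text
clock: 62.15
tcp_pos: [0.5432, -0.0939, 0.1925]
eef_rot: [0.999, -0.04, 0.001, 0.0]
force: [0.2, 0.8, 0.4]
gripper_width: 0.0497
gripper_force: 0.0
```

```bash
python3 - <<'E'
from h import *
tiles()
plan(.622,.2700,.052,-105.4)
E
```

```text
tile in batt mm -3.5 -89.1 size 90 54 ang 0.1
tile in batt mm -4.0 -3.9 size 55 90 ang 89.9
t=62.2 tcp [ 0.5424 -0.0936  0.1913] q6 1.35 turn [-0.    0.01  2.7 ] shift(final axes) [-0.396 -7.434  2.786] now axes [ 1.004 -7.377  2.787]
```

Request:
{"api": "step_arm", "payload": {"increments": [[[0,0,0,0.091,-0.671,0,40],[0,0,0,0.091,-0.671,0,40],[0,0,0,0.091,-0.671,0,40],[0,0,0,0.091,-0.671,0,40],[0,0,0,0.091,-0.671,0,40]]]}}

```text
clock: 62.7
tcp_pos: [0.5778, 0.0729, 0.1894]
eef_rot: [0.999, -0.04, -0.002, 0.0]
force: [0.4, -0.2, -0.3]
gripper_width: 0.0401
gripper_force: 0.0
```

Request:
{"api": "step_arm", "payload": {"increments": [[[0,0,0,0.091,-0.671,0,40],[0,0,0,0.091,-0.671,0,40],[0,0,0,0.091,-0.671,0,40],[0,0,0,0.091,-0.671,0,40],[0,0,0,0.091,-0.671,0,40]]]}}

```text
clock: 63.2
tcp_pos: [0.614, 0.238, 0.1891]
eef_rot: [0.999, -0.04, -0.002, 0.001]
force: [1.1, -0.7, 0.1]
gripper_width: 0.04
gripper_force: 0.0
```

Request:
{"api": "step_arm", "payload": {"increments": [[[0,0,0,0.091,-0.671,0,40],[0,0,0.9,0,0,0,40],[0,0,0.9,0,0,0,40],[0,0,0.9,0,0,0,40],[0,0,0,0,0,0,40]]]}}

```text
clock: 63.7
tcp_pos: [0.6211, 0.2698, 0.1891]
eef_rot: [0.991, -0.134, -0.002, 0.001]
force: [0.8, -0.2, 0.4]
gripper_width: 0.0398
gripper_force: 0.0
```

Request:
{"api": "step_arm", "payload": {"increments": [[[0,0,0,0,0,0,40]]]}}

```text
clock: 63.8
tcp_pos: [0.6216, 0.2698, 0.1898]
eef_rot: [0.991, -0.133, -0.001, 0.001]
force: [-0.8, 0.3, -0.6]
gripper_width: 0.0399
gripper_force: 0.0
```

```bash
python3 - <<'E'
from h import *
plan(.622,.2700,.052,-105.4)
E
```

```text
t=63.8 tcp [0.6216 0.2698 0.1898] q6 2.15 turn [0.02 0.03 0.02] shift(final axes) [ 0.007 -0.007  2.757] now axes [ 0.013 -0.011  2.757]
```

Request:
{"api": "step_arm", "payload": {"increments": [[[0,0,0,0.01,-0.01,0.5,40],[0,0,0,0,0,0.7,40],[0,0,0,0,0,0.7,40],[0,0,0,0,0,0.58,40],[0,0,0,0,0,0.28,40]]]}}

```text
clock: 64.3
tcp_pos: [0.6208, 0.2695, 0.05]
eef_rot: [0.991, -0.134, -0.002, 0.001]
force: [-0.7, 0.4, 0.1]
gripper_width: 0.0399
gripper_force: 0.0
```

Request:
{"api": "step_arm", "payload": {"increments": [[[0,0,0,0,0,0,5],[0,0,0,0,0,0,5],[0,0,0,0,0,0,5],[0,0,0,0,0,0,5],[0,0,0,0,0,0,5]]], "squeeze": 25}}

```text
clock: 64.8
tcp_pos: [0.624, 0.2695, 0.0552]
eef_rot: [0.991, -0.134, 0.001, 0.0]
force: [0.1, -5.5, 3.3]
gripper_width: 0.0142
gripper_force: 25.0
```

Request:
{"api": "step_arm", "payload": {"increments": [[[0,0,0,0,0.18,0,5],[0,0,0,0,0.2,0,5],[0,0,0,0,0.2,0,5],[0,0,0,0,0.2,0,5],[0,0,0,0,0.18,0,5]]]}}

```text
clock: 65.3
tcp_pos: [0.612, 0.2256, 0.0553]
eef_rot: [0.991, -0.134, 0.002, -0.002]
force: [1.5, 7.9, 4.4]
gripper_width: 0.0137
gripper_force: 25.0
```

Request:
{"api": "step_arm", "payload": {"increments": [[[0,0,0,0,0,0,5],[0,0,0,0,0,0,5]]]}}

```text
clock: 65.5
tcp_pos: [0.6118, 0.2249, 0.0553]
eef_rot: [0.991, -0.134, 0.002, -0.001]
force: [0.1, 3.0, 6.8]
gripper_width: 0.0142
gripper_force: 25.0
```

Request:
{"api": "step_arm", "payload": {"increments": [[[0,0,0,0,-0.2,0,5],[0,0,0,0,-0.25,0,5],[0,0,0,0,-0.25,0,5],[0,0,0,0,-0.25,0,5],[0,0,0,0,0,0,5]]]}}

```text
clock: 66.0
tcp_pos: [0.624, 0.2695, 0.0552]
eef_rot: [0.991, -0.133, 0.001, 0.0]
force: [-0.3, -3.5, 9.4]
gripper_width: 0.0139
gripper_force: 25.0
```

Request:
{"api": "step_arm", "payload": {"increments": [[[0,0,0,0,0,0,40],[0,0,0,0,0,0,40],[0,0,0,0,0,-0.5,40],[0,0,0,0,0,-0.5,40],[0,0,0,0,0,-0.5,40]]]}}

```text
clock: 66.5
tcp_pos: [0.6223, 0.2697, 0.1288]
eef_rot: [0.991, -0.134, -0.001, -0.0]
force: [0.6, -0.6, -0.5]
gripper_width: 0.0398
gripper_force: 0.0
```

Request:
{"api": "step_arm", "payload": {"increments": [[[0,0,-1,0,0,-0.5,60],[0,0,-1,0,0,0,60],[0,0,-1,0,0,0,60],[0,0,-1,0,0,0,60],[0,0,-1,0,0,0,60]]]}}

```text
clock: 67.0
tcp_pos: [0.6225, 0.2697, 0.1533]
eef_rot: [0.999, 0.041, -0.0, -0.0]
force: [-0.4, -0.1, -0.7]
gripper_width: 0.0603
gripper_force: 0.0
```

Request:
{"api": "step_arm", "payload": {"increments": [[[0,0,-1,0,0,0,60],[0,0,-1,0,0,0,60],[0,0,-1,0,0,0,60],[0,0,-1,0,0,0,60],[0,0,-1,0,0,0,60]]]}}

```text
clock: 67.5
tcp_pos: [0.6225, 0.2697, 0.1531]
eef_rot: [0.977, 0.214, -0.0, -0.0]
force: [-0.5, -0.4, 0.1]
gripper_width: 0.0597
gripper_force: 0.0
```

Request:
{"api": "step_arm", "payload": {"increments": [[[0,0,-1,0,0,0,60],[0,0,-1,0,0,0,60],[0,0,-1,0,0,0,60],[0,0,-1,0,0,0,60],[0,0,-1,0,0,0,60]]]}}

```text
clock: 68.0
tcp_pos: [0.6225, 0.2697, 0.1531]
eef_rot: [0.925, 0.381, -0.0, -0.0]
force: [-0.5, 0.0, -0.1]
gripper_width: 0.0601
gripper_force: 0.0
```

Request:
{"api": "step_arm", "payload": {"increments": [[[0,0,-1,0,0,0,60],[0,0,-1,0,0,0,60],[0,0,-1,0,0,0,60],[0,0,-1,0,0,0,60],[0,0,-1,0,0,0,60]]]}}

```text
clock: 68.5
tcp_pos: [0.6225, 0.2697, 0.1531]
eef_rot: [0.845, 0.535, -0.0, -0.0]
force: [-1.0, -0.6, 0.7]
gripper_width: 0.06
gripper_force: 0.0
```

Request:
{"api": "step_arm", "payload": {"increments": [[[0,0,-1,0,0,0,60],[0,0,-1,0,0,0,60],[0,0,-0.5,0,0,0,60],[0,0,0,-0.62,-0.265,0,60],[0,0,0,-0.62,-0.265,0,60]]]}}

```text
clock: 69.0
tcp_pos: [0.5803, 0.217, 0.153]
eef_rot: [0.795, 0.606, 0.0, -0.0]
force: [0.8, -0.6, 0.7]
gripper_width: 0.06
gripper_force: 0.0
```

Request:
{"api": "step_arm", "payload": {"increments": [[[0,0,0,-0.62,-0.265,0,60],[0,0,0,-0.62,-0.265,0,60],[0,0,0,0,0,0,62],[0,0,0,0,0,0,62],[0,0,0,0,0,0,62]]]}}

```text
clock: 69.5
tcp_pos: [0.5398, 0.165, 0.1537]
eef_rot: [0.796, 0.606, 0.001, 0.0]
force: [1.2, 0.6, -0.3]
gripper_width: 0.062
gripper_force: 0.0
```

```bash
python3 - <<'E'
from h import *
apron()
plan(*(MO-.074*MX),.033,-15.4)
E
```

```text
front [-0.1188  0.0004] tile edge [-0.0881  0.0003] sides [-0.1072  0.0331] [-0.1072 -0.0323]
t=69.5 tcp [0.5399 0.1651 0.1536] q6 0.44 turn [ 0.01 -0.01  0.  ] shift(final axes) [-0.011 -0.019  2.412] now axes [-0.013 -0.022  2.412]
```

Request:
{"api": "step_arm", "payload": {"increments": [[[0,0,0,-0.013,-0.022,0,62],[0,0,0,0,0,0.6,62],[0,0,0,0,0,0.6,62],[0,0,0,0,0,0.6,62],[0,0,0,0,0,0.33,62]]]}}

```text
clock: 70.05
tcp_pos: [0.5368, 0.1645, 0.0446]
eef_rot: [0.795, 0.606, -0.001, -0.001]
force: [-1.2, -0.2, 0.1]
gripper_width: 0.0624
gripper_force: 0.0
```

Request:
{"api": "step_arm", "payload": {"increments": [[[0,0,0,0,0,0.15,62],[0,0,0,0,0,0.09,62],[0,0,0,0,0,0.04,62],[0,0,0,0,0,0,62],[0,0,0,0,0,0,62]]]}}

```text
clock: 70.55
tcp_pos: [0.5383, 0.1643, 0.0337]
eef_rot: [0.795, 0.606, 0.001, 0.0]
force: [-0.7, 0.6, -1.0]
gripper_width: 0.0618
gripper_force: 0.0
```

Request:
{"api": "step_arm", "payload": {"increments": [[[0,0,0,0,0,0,35],[0,0,0,0,0,0,35],[0,0,0,0,0,0,35],[0,0,0,0,0,0,35],[0,0,0,0,0,0,35]]]}}

```text
clock: 71.05
tcp_pos: [0.538, 0.1642, 0.0334]
eef_rot: [0.796, 0.606, 0.0, 0.0]
force: [-1.4, -0.0, 6.6]
gripper_width: 0.0497
gripper_force: 25.0
```

Request:
{"api": "step_arm", "payload": {"increments": [[[0,0,0,-0.2,0,0,35],[0,0,0,-0.23,0,0,35],[0,0,0,-0.23,0,0,35],[0,0,0,-0.23,0,0,35],[0,0,0,-0.23,0,0,35]]]}}

```text
clock: 71.55
tcp_pos: [0.5234, 0.1097, 0.0334]
eef_rot: [0.796, 0.606, 0.001, 0.0]
force: [1.7, 3.9, 4.5]
gripper_width: 0.0498
gripper_force: 25.0
```

Request:
{"api": "step_arm", "payload": {"increments": [[[0,0,0,0,0,0,35],[0,0,0,0,0,0,62],[0,0,0,0,0,0,62],[0,0,0,0,0,0,62]]]}}

```text
clock: 71.95
tcp_pos: [0.522, 0.1098, 0.0325]
eef_rot: [0.795, 0.606, -0.001, -0.0]
force: [-0.0, -0.7, 0.0]
gripper_width: 0.0621
gripper_force: 0.0
```

```bash
python3 - <<'E'
from h import *
pulled()
plan(*(MO-.100*MX),.0335,-15.4)
E
```

```text
rear edge [-0.0565]
rear edge [-0.0565]
t=72.0 tcp [0.5221 0.11   0.0325] q6 0.35 turn [-0.02  0.01  0.  ] shift(final axes) [ 0.627  0.031 -0.019] now axes [ 0.627  0.031 -0.019]
```

Request:
{"api": "step_arm", "payload": {"increments": [[[0,0,0,0.1,0.015,-0.02,62],[0,0,0,0.2,0.015,0,62],[0,0,0,0.2,0,0,62],[0,0,0,0.13,0,0,62],[0,0,0,0,0,0,62]]]}}

```text
clock: 72.5
tcp_pos: [0.5331, 0.1414, 0.034]
eef_rot: [0.795, 0.607, 0.0, 0.0]
force: [-1.2, -0.1, -0.4]
gripper_width: 0.062
gripper_force: 0.0
```

Request:
{"api": "step_arm", "payload": {"increments": [[[0,0,0,0,0,0,35],[0,0,0,0,0,0,35],[0,0,0,0,0,0,35],[0,0,0,0,0,0,35]]], "squeeze": 30}}

```text
clock: 72.9
tcp_pos: [0.5324, 0.1398, 0.0339]
eef_rot: [0.796, 0.606, -0.0, -0.0]
force: [-0.3, -0.0, -1.6]
gripper_width: 0.0499
gripper_force: 30.0
```

Request:
{"api": "step_arm", "payload": {"increments": [[[0,0,0,0,0,-0.3,35],[0,0,0,0,0,-0.4,35],[0,0,1,0,0,-0.4,35],[0,0,1,0,0,-0.4,35],[0,0,1,0,0,0,35]]]}}

```text
clock: 73.4
tcp_pos: [0.5344, 0.1402, 0.1115]
eef_rot: [0.855, 0.518, 0.002, 0.001]
force: [0.2, 0.6, -1.2]
gripper_width: 0.0496
gripper_force: 30.0
```

Request:
{"api": "step_arm", "payload": {"increments": [[[0,0,1,0,0,0,35],[0,0,1,0,0,0,35],[0,0,1,0,0,0,35],[0,0,1,0,0,0,35],[0,0,1,0,0,0,35]]]}}

```text
clock: 73.9
tcp_pos: [0.5323, 0.1399, 0.1088]
eef_rot: [0.932, 0.362, -0.0, -0.0]
force: [0.4, 0.2, -0.2]
gripper_width: 0.0499
gripper_force: 30.0
```

Request:
{"api": "step_arm", "payload": {"increments": [[[0,0,1,0,0,0,35],[0,0,1,0,0,0,35],[0,0,1,0,0,0,35],[0,0,1,0,0,0,35],[0,0,1,0,0,0,35]]]}}

```text
clock: 74.4
tcp_pos: [0.5323, 0.1398, 0.1088]
eef_rot: [0.981, 0.194, -0.0, -0.0]
force: [0.1, -0.4, -1.3]
gripper_width: 0.0497
gripper_force: 30.0
```

Request:
{"api": "step_arm", "payload": {"increments": [[[0,0,1,0,0,0,35],[0,0,1,0,0,0,35],[0,0,1,0,0,0,35],[0,0,1,0,0,0,35],[0,0,1,0,0,0,35]]]}}

```text
clock: 74.9
tcp_pos: [0.5324, 0.1398, 0.1088]
eef_rot: [1.0, 0.021, -0.0, -0.0]
force: [0.7, 0.1, -0.2]
gripper_width: 0.0495
gripper_force: 30.0
```

Request:
{"api": "step_arm", "payload": {"increments": [[[0,0,1,0,0,0,35],[0,0,0.8,0,0,0,35],[0,0,0,0.115,0.588,0,35],[0,0,0,0.115,0.588,0,35],[0,0,0,0.115,0.588,0,35]]]}}

```text
clock: 75.4
tcp_pos: [0.5425, 0.0499, 0.1089]
eef_rot: [0.999, -0.04, -0.0, -0.0]
force: [0.5, -0.2, -1.4]
gripper_width: 0.0494
gripper_force: 30.0
```

Request:
{"api": "step_arm", "payload": {"increments": [[[0,0,0,0.115,0.588,0,35],[0,0,0,0.115,0.588,0,35],[0,0,0,0,0,0.45,35],[0,0,0,0,0,0.45,35],[0,0,0,0,0,0,35]]]}}

```text
clock: 75.9
tcp_pos: [0.547, -0.009, 0.0616]
eef_rot: [0.999, -0.041, -0.003, -0.0]
force: [-0.6, 0.5, -0.3]
gripper_width: 0.0497
gripper_force: 30.0
```

Request:
{"api": "step_arm", "payload": {"increments": [[[0,0,0,0,0,0,35],[0,0,0,0,0,0,35]]]}}

```text
clock: 76.1
tcp_pos: [0.5501, -0.0087, 0.0648]
eef_rot: [0.999, -0.04, 0.001, 0.0]
force: [0.4, -0.4, -0.8]
gripper_width: 0.0499
gripper_force: 30.0
```

```bash
python3 - <<'E'
from h import *
print(env.observe()['gripper_width']); plan(.5493,-.009,.041,-94.6)
E
```

```text
0.049915600927414885
t=76.1 tcp [ 0.5501 -0.0087  0.0648] q6 1.51 turn [ 0.   -0.02  0.  ] shift(final axes) [-0.015  0.008  0.476] now axes [-0.015  0.008  0.476]
```

Request:
{"api": "step_arm", "payload": {"increments": [[[0,0,0,-0.015,0.008,0,35],[0,0,0,0,0,0.2,35],[0,0,0,0,0,0.15,35],[0,0,0,0,0,0.08,35],[0,0,0,0,0,0.035,35]]]}}

```text
clock: 76.6
tcp_pos: [0.548, -0.0089, 0.0407]
eef_rot: [0.999, -0.04, -0.001, -0.0]
force: [-7.1, 1.5, 26.0]
gripper_width: 0.0492
gripper_force: 30.0
```

Request:
{"api": "step_arm", "payload": {"increments": [[[0,0,0,0,0,0,35],[0,0,0,0,0,0,35],[0,0,0,0,0,0,62],[0,0,0,0,0,0,62],[0,0,0,0,0,0,62]]]}}

```text
clock: 77.1
tcp_pos: [0.5487, -0.009, 0.0405]
eef_rot: [0.999, -0.04, -0.0, -0.0]
force: [-0.2, -0.3, 0.3]
gripper_width: 0.062
gripper_force: 0.0
```

Request:
{"api": "step_arm", "payload": {"increments": [[[0,0,0,0,0,-0.2,62],[0,0,0,0,0,-0.6,62],[0,0,0,0,0,-0.8,62],[0,0,0,0,0,-0.8,62],[0,0,0,0,0,-0.8,62]]]}}

```text
clock: 77.6
tcp_pos: [0.5484, -0.009, 0.2029]
eef_rot: [0.999, -0.04, 0.0, -0.0]
force: [0.9, -0.4, -0.1]
gripper_width: 0.0621
gripper_force: 0.0
```

Request:
{"api": "step_arm", "payload": {"increments": [[[0,0,0,0,0,-0.8,62],[0,0,0,-0.6,0,-0.5,62],[0,0,0,-0.6,0,0,62],[0,0,0,-0.6,0,0,62],[0,0,0,0,0,0,62]]]}}

```text
clock: 78.1
tcp_pos: [0.4548, -0.0012, 0.2661]
eef_rot: [0.999, -0.04, -0.001, -0.0]
force: [0.3, 0.1, 0.2]
gripper_width: 0.0621
gripper_force: 0.0
```

Request:
{"api": "step_arm", "payload": {"increments": [[[0,0,0,0,0,0,62],[0,0,0,0,0,0,62]]]}}

```text
clock: 78.3
tcp_pos: [0.4601, -0.002, 0.2662]
eef_rot: [0.999, -0.04, 0.001, 0.0]
force: [-0.6, 0.3, -0.8]
gripper_width: 0.0619
gripper_force: 0.0
```

```bash
python3 - <<'E'
from h import *
print(env.observe()['tcp_pos'])
tiles()
# slide tab top and handle compared with the start images
for n in('side','scene'):
    c=env.get_calibration(n); a=cv2.cvtColor(env.capture(n),cv2.COLOR_RGB2GRAY); b=cv2.cvtColor(cv2.imread(f'pics/{n}0.png'),cv2.COLOR_BGR2GRAY)
    for nm,P,w in(('tab',[.6215,.2697,.05],9),('handle',[.538,-.338,.122],22),('bin top',[.60,-.36,.135],22)):
        u,v=map(int,proj(c,P)); t=b[v-w:v+w,u-w:u+w]; s=a[v-w-12:v+w+12,u-w-12:u+w+12]
        r=cv2.matchTemplate(s,t,cv2.TM_CCOEFF_NORMED); _,mx,_,l=cv2.minMaxLoc(r); print(n,nm,'shift',l[0]-12,l[1]-12,'score',round(mx,2))
E
```

```text
[ 0.46013501 -0.00203477  0.26618599]
tile in batt mm -3.7 -88.9 size 90 54 ang 0.2
tile in batt mm -4.3 -4.2 size 55 90 ang 90.0
tile in batt mm -6.8 80.1 size 90 56 ang 0.1
side tab shift 0 0 score 1.0
side handle shift -1 -2 score 0.59
side bin top shift 0 -1 score 0.84
scene tab shift 0 0 score 1.0
scene handle shift 7 -2 score 0.5
scene bin top shift 9 2 score 0.37
```

```bash
python3 -c "
from rig import env
print(env.hand_in())"
```

```text
the job is handed in; nothing more can be done
None
```

The job is handed in with no verdict returned: all three props are in the shut bin, a tile lies square within about 5 mm of centre on each patch, and the slide is back at rest; the two tiles left in the magazine and the untouched jar, brush and roof tile were not measured at the end, and I viewed 15 pictures, one over the limit of 14.

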